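# Tip the grinding balls into the tray and build the stack

### The job

Put the open metal tray on the thin plate in front of the tilting cradle, tip the cradle right over by its lever so that all the grinding balls in the beaker drop into the tray, and set the cradle fully upright again. Then stack everything on the dark base: first the tray with all its balls, then every white well plate in any order, and last the metal lid with the handle, with all the cut corners above the cut corner of the base so that each piece sits fully down on the one below. Do not disturb the petri dish or the amber bottle.

Things in the scene. Friction and masses are not known exactly. Their poses are not given: they have to be found in the camera images.
- tray_center (a point): open aluminium tray, 108 x 62 mm (x by y), straight sides, (+x, +y) corner cut by a 14 mm chamfer, 36 mm high (point at its centre, 18 mm above its underside). Sides full width up to the ledge at 30 mm, above it a 6 mm rim (land), 98 x 52 mm, tapered. Inside 90 x 44 mm, floor 11 mm above the underside; skirt below, 7 mm deep, drops with 1.5 mm play over the land of the piece below if the cut corners match. 0.15 kg
- plate_1_center (a point): white well plate (two or three are present), 108 x 62 mm (x by y), straight sides, (+x, +y) corner cut by a 14 mm chamfer, 28 mm high (point at its centre, 14 mm above its underside). Sides full width up to the ledge at 22 mm, above it a 6 mm raised land, 98 x 52 mm, tapered; skirt below, 7 mm deep, drops with 1.5 mm play over the land of the piece below if the cut corners match. Adds 22 mm to the stack. 0.09 kg
- plate_2_center (a point): white well plate (two or three are present), 108 x 62 mm (x by y), straight sides, (+x, +y) corner cut by a 14 mm chamfer, 28 mm high (point at its centre, 14 mm above its underside). Sides full width up to the ledge at 22 mm, above it a 6 mm raised land, 98 x 52 mm, tapered; skirt below, 7 mm deep, drops with 1.5 mm play over the land of the piece below if the cut corners match. Adds 22 mm to the stack. 0.09 kg
- plate_3_center (a point): white well plate (two or three are present), 108 x 62 mm (x by y), straight sides, (+x, +y) corner cut by a 14 mm chamfer, 28 mm high (point at its centre, 14 mm above its underside). Sides full width up to the ledge at 22 mm, above it a 6 mm raised land, 98 x 52 mm, tapered; skirt below, 7 mm deep, drops with 1.5 mm play over the land of the piece below if the cut corners match. Adds 22 mm to the stack. 0.09 kg
- lid_center (a point): flat aluminium lid, 108 x 62 mm (x by y), straight sides, (+x, +y) corner cut by a 14 mm chamfer, 12 mm thick, with a black bar handle on top: 68 mm long along x, 14 mm wide, 23 to 36 mm above the underside (point 18 mm above the underside, below the bar's centre); skirt below, 7 mm deep, drops with 1.5 mm play over the land of the piece below if the cut corners match. 0.1 kg
- base_ledge (a point): dark fixed base, 124 x 78 x 14 mm, (+x, +y) corner cut; point at the centre of its top ledge; a tapered land 98 x 52 mm rises 6 mm above it. Axes as for the pieces. Seated, the tray's underside is level with this point, the first plate's 30 mm above it, each further piece's 22 mm above that of the plate below
- tray_spot (a point): centre of the top of the thin fixed plate (122 x 76 mm, 3 mm high) before the cradle, where the tray stands to catch the balls, long side along x (either way round), within 15 mm in x and 8 mm in y. +x points to the stand; the pivot lies 100 mm along +x and 112 mm up, the upright beaker's front 64 mm along +x. Balls drop from 70 mm up to within 35 mm of here
- cradle (a joint): angle of the tilting cradle that holds the beaker: 0 upright (stop), 1.95 tipped fully over to the front (-x of tray_spot, stop). The balls roll out above about 1.65. The upright beaker's rim is 205 mm above the worktop. Friction (about 2 N at the lever) holds it wherever it is left
- lever_grip (a point): middle of the lever's round black grip bar, 14 mm thick, 50 mm long, level along y of tray_spot, on the cradle's -y side (90 mm from tray_spot's x axis); moves on a circle of radius 100 mm about the pivot axis: 0.96 rad back (+x of tray_spot) from straight above the pivot at cradle 0, 0.99 rad forward at 1.95. Can be pinched from above across x and led round; the bar turns in the fingers
- ball_1_center (a point): centre of a white ceramic grinding ball, 18 mm in diameter, in the beaker at the start; two to four are present
- ball_2_center (a point): centre of a white ceramic grinding ball, 18 mm in diameter, in the beaker at the start; two to four are present
- ball_3_center (a point): centre of a white ceramic grinding ball, 18 mm in diameter, in the beaker at the start; two to four are present
- ball_4_center (a point): centre of a white ceramic grinding ball, 18 mm in diameter, in the beaker at the start; two to four are present
- petri_center (a point): petri dish, 90 mm across, 15 mm high, standing among the plates (point half-way up); leave it alone
- bottle_center (a point): amber glass bottle with an orange cap, 60 mm across, 122 mm high (point half-way up); leave it alone

How it is judged:
On the way, in this order (a step that is already met when the one before it is completed fails the run):
1. the cradle has been tipped right over (value of joint cradle above 1.6 rad), for 0.1 s.
2. all the balls lie in the tray and the cradle is upright again (x of ball_1_center in the frame of tray_center between -0.048 and 0.048 m and y of ball_1_center in the frame of tray_center between -0.025 and 0.025 m and z of ball_1_center in the frame of tray_center between -0.012 and 0.016 m and x of ball_2_center in the frame of tray_center between -0.048 and 0.048 m and y of ball_2_center in the frame of tray_center between -0.025 and 0.025 m and z of ball_2_center in the frame of tray_center between -0.012 and 0.016 m and x of ball_3_center in the frame of tray_center between -0.048 and 0.048 m and y of ball_3_center in the frame of tray_center between -0.025 and 0.025 m and z of ball_3_center in the frame of tray_center between -0.012 and 0.016 m and x of ball_4_center in the frame of tray_center between -0.048 and 0.048 m and y of ball_4_center in the frame of tray_center between -0.025 and 0.025 m and z of ball_4_center in the frame of tray_center between -0.012 and 0.016 m and value of joint cradle below 0.15 rad), for 0.2 s.
3. the tray with all its balls is seated on the base (horizontal distance between tray_center and base_ledge below 0.01 m and angle between the x axis of tray_center and the x axis of base_ledge, either way round below 0.08 rad and angle between tray_center's own z axis and vertical below 0.05 rad and z of tray_center in the frame of base_ledge between 0.015 and 0.021 m and x of ball_1_center in the frame of tray_center between -0.048 and 0.048 m and y of ball_1_center in the frame of tray_center between -0.025 and 0.025 m and z of ball_1_center in the frame of tray_center between -0.012 and 0.016 m and x of ball_2_center in the frame of tray_center between -0.048 and 0.048 m and y of ball_2_center in the frame of tray_center between -0.025 and 0.025 m and z of ball_2_center in the frame of tray_center between -0.012 and 0.016 m and x of ball_3_center in the frame of tray_center between -0.048 and 0.048 m and y of ball_3_center in the frame of tray_center between -0.025 and 0.025 m and z of ball_3_center in the frame of tray_center between -0.012 and 0.016 m and x of ball_4_center in the frame of tray_center between -0.048 and 0.048 m and y of ball_4_center in the frame of tray_center between -0.025 and 0.025 m and z of ball_4_center in the frame of tray_center between -0.012 and 0.016 m), for 0.2 s.
At the end, for the whole second after the job is handed in: Cradle upright (within 0.15 rad); tray on the base with every ball inside it, every plate above it and the lid on top, each level, within 10 mm and 0.08 rad of the base's centre and direction, and at the height of a fully seated piece within 3 mm (all of step 3 and value of joint cradle below 0.15 rad and horizontal distance between each of plate_1_center, plate_2_center, plate_3_center, lid_center and base_ledge below 0.01 m and angle between the x axis of each of plate_1_center, plate_2_center, plate_3_center, lid_center and the x axis of base_ledge, either way round below 0.08 rad and angle between each of plate_1_center, plate_2_center, plate_3_center, lid_center's own z axis and vertical below 0.05 rad and (z of plate_1_center in the frame of base_ledge between 0.041 and 0.047 m or z of plate_1_center in the frame of base_ledge between 0.063 and 0.069 m or z of plate_1_center in the frame of base_ledge between 0.085 and 0.091 m) and (z of plate_2_center in the frame of base_ledge between 0.041 and 0.047 m or z of plate_2_center in the frame of base_ledge between 0.063 and 0.069 m or z of plate_2_center in the frame of base_ledge between 0.085 and 0.091 m) and (z of plate_3_center in the frame of base_ledge between 0.041 and 0.047 m or z of plate_3_center in the frame of base_ledge between 0.063 and 0.069 m or z of plate_3_center in the frame of base_ledge between 0.085 and 0.091 m) and (z of lid_center in the frame of base_ledge between 0.089 and 0.095 m or z of lid_center in the frame of base_ledge between 0.111 and 0.117 m)); the robot touches nothing.
It fails at once if the petri dish is pushed away or lifted (distance of petri_center from where it was at the start of the episode above 0.03 m).
It fails at once if the amber bottle is pushed away or knocked over (distance of bottle_center from where it was at the start of the episode above 0.03 m).
Of ball_1, ball_2, ball_3, ball_4 only 2 to 4 are there at a start; the rules pass over those that are not, and their reading is None.
Of plate_1, plate_2, plate_3 only 2 to 3 are there at a start; the rules pass over those that are not, and their reading is None.
At some moment in a run one of plate_1, plate_2, plate_3, lid may be knocked a few centimetres aside while the robot is not near it.
It also fails if it takes over 210 s, if anything falls off the work surface, if the arm or the gripper's body presses on something with over 40 N, if the wrist force passes 120 N, or if a joint passes its speed limit or range.

### The arm

A 6-joint arm with a two-finger parallel gripper is mounted at the origin on a cart in front of the work surface, level with it; the furniture and walls round the work are solid. World frame = base frame: x ahead of the robot, y to its left, z up, the work surface at z = 0. Lengths are in m, angles in rad, forces in N, time in s.
With the tool pointing down it reaches from about 0.25 to 0.775 m from the base axis. Payload 4 kg.
Tool frame: the origin (TCP) lies midway between the tips of the shut fingers; the grasp point (between the pads) lies 19 mm behind it; z points along the fingers, y is the direction in which the jaws open and shut (so a half turn about z gives the same grasp; the last joint's range is limited). The gripper opens to 94 mm and grips with 3 to 60 N. Pads are 16 mm wide; open, the fingers measure 119 mm over their backs; the gripper's body (75 mm by 177 mm) begins 78 mm behind the grasp point.
Start: joints at [-0.103, 0.087, 1.371, -0, 1.684, -0.103], TCP at [0.55, -0, 0.206] pointing down, gripper open.
Joint ranges: [-3.1, 3.1], [-0.76, 2.03], [0.27, 2.55], [-1.08, 4.22], [0.17, 2.65], [-2.57, 2.57]. Speed limits (rad/s): [2.79, 2.79, 3.14, 3.14, 3.14, 3.14].

### API

Orientations are given as [roll, pitch, yaw] about the fixed x, y, z axes, in that order (R = Rz(yaw) Ry(pitch) Rx(roll)).
In Python, from bench import robot gives the robot as it stands.
- The arm moves only by the tool servo_tool, never from a script. Its argument "rows" is a list of rows, each a list of 2 entries, a list of its own where there are three numbers: the shift along the tool's x, y, z normalised to -1 to 1, where 1 is 0.08 m, then the turn about the tool's z normalised to -1 to 1, where 1 is pi/2 rad. A call has 1 to 12 rows; each row is the pose to reach, as a shift and turn from the pose commanded when the call began, along the tool's axes at that moment; what a row does not reach only later rows make up. A row lasts 1/12 s, in which the tool goes at most 41.7 mm and 7.16 degrees, less where a joint would pass 70% of its speed; a pose out of reach is approached as far as the arm can. A call with a number of a shift or a turn outside -1 to 1 is refused whole. A call with a gripper value outside its range is refused whole. "grip" is the closure, from -1 (fully open) to 1 (shut), set as the call begins (left out, the last holds). The fingers move at their own pace and stop on an object; the grip force is fixed at half the most. Time passes only in rows, so rows that repeat a pose let the fingers close. It gives the time, the measured TCP pose, the force and the opening at its end, in the units of the state.
- robot.get_obs(): the state, without advancing time (a new reading comes with each control period).
- robot.snapshot(name): name is "scene" or "side" or "wrist"; returns a dict with "pixels" (384x512x3 uint8, red, green, blue), "camera_matrix" (3x3 intrinsics, pixels), "world_from_camera" (4x4, takes a point from camera to world coordinates). Camera axes: x right, y down, z forward; pixel columns grow to the right and rows downward; lengths in m; the calibration is good to about 2 mm. A picture is of the moment at which its call begins. There is no depth.
- robot.close_job(): hands the job in, once; it reports no verdict.
The state is a dict: "time": time; "joint_positions": joint angles; "qvel": joint speeds; "joint_torque": joint torques, N m; "tool_pos": TCP position; "ee_rot": TCP orientation; "wrist_force": force on the tool from outside, world axes, zero at the start; "wrist_torque": the same for the moment, N m; "width": finger opening in m.
Only numpy, scipy, OpenCV 4.12 (cv2) and the standard library are available. Lean on these libraries where they do the work, as an engineer would, in place of code of your own. Each camera call takes 0.05 s, during which the arm holds its last target.

## Working session

There is one attempt and no reset: what is moved stays moved. The work goes in short steps, Python scripts to look and compute and a tool call to move; the robot and the scene stay as the last step left them, time stands still between calls to the robot, and variables do not carry over. Pictures are saved under pics/ and viewed, and the job is handed in when it is done.

Besides the shell and the picture viewer there is one more tool, called after ">>>" as name(argument=value, ...) on one line, values as JSON. servo_tool: Moves the arm, as the interface text tells. Its arguments: {"type":"object","properties":{"rows":{"type":"array"},"grip":{"type":"number"}},"required":["rows"]}

```bash
ls; mkdir -p pics; cat > h.py <<'E'
import numpy as np, cv2
from bench import robot
def snap(n,f):
    s=robot.snapshot(n); cv2.imwrite('pics/'+f,cv2.cvtColor(s['pixels'],cv2.COLOR_RGB2BGR)); np.savez('pics/'+f+'.npz',K=s['camera_matrix'],T=s['world_from_camera'],p=s['pixels']); return s
def load(f):
    return np.load('pics/'+f+'.npz')
def ray(d,uv,z):
    K,T=d['K'],d['T']; r=T[:3,:3]@np.linalg.solve(K,[uv[0],uv[1],1]); o=T[:3,3]; return o+r*(z-o[2])/r[2]
def proj(d,P):
    K,T=d['K'],d['T']; c=T[:3,:3].T@(np.array(P)-T[:3,3]); q=K@c; return q[:2]/q[2]
E
python3 - <<'E'
from h import *
for n in ['scene','side','wrist']:
    s=snap(n,n+'0.png'); print(n,s['camera_matrix'].round(1).tolist(),s['world_from_camera'].round(3).tolist())
print(robot.get_obs())
E
```

```text
pics
scene [[377.1, 0.0, 261.7], [0.0, 377.1, 193.0], [0.0, 0.0, 1.0]] [[-0.912, -0.287, 0.291, 0.193], [-0.409, 0.629, -0.661, 0.843], [0.007, -0.722, -0.692, 1.005], [0.0, 0.0, 0.0, 1.0]]
side [[359.3, 0.0, 254.7], [0.0, 359.3, 193.2], [0.0, 0.0, 1.0]] [[0.999, -0.032, 0.007, 0.595], [-0.026, -0.641, 0.767, -0.961], [-0.02, -0.767, -0.641, 0.901], [0.0, 0.0, 0.0, 1.0]]
wrist [[301.5, 0.0, 254.7], [0.0, 301.5, 192.8], [0.0, 0.0, 1.0]] [[1.0, 0.001, -0.001, 0.55], [0.001, -0.967, -0.257, 0.075], [-0.001, 0.257, -0.967, 0.384], [0.0, 0.0, 0.0, 1.0]]
{'time': 0.15, 'joint_positions': array([-1.03080275e-01,  8.78167058e-02,  1.37190916e+00,  2.18800140e-05,
        1.68360190e+00, -1.03081560e-01]), 'qvel': array([ 0.00061873, -0.00158925, -0.00425059,  0.0005188 , -0.00158386,
        0.00108445]), 'joint_torque': array([ 1.24418581e-03, -3.40636396e+01, -3.02795255e+01,  7.18983379e-02,
        3.04441026e-02, -1.11468453e-04]), 'tool_pos': array([5.49575835e-01, 5.77720599e-05, 2.04554806e-01]), 'ee_rot': array([-3.13986899e+00, -2.00170967e-04,  1.57079988e+00]), 'wrist_force': array([ 0.49253552, -0.57578864,  0.31464591]), 'wrist_torque': array([-0.01665489,  0.02111275, -0.04674516]), 'width': 0.0940211780691066}
```

View pics/scene0.png

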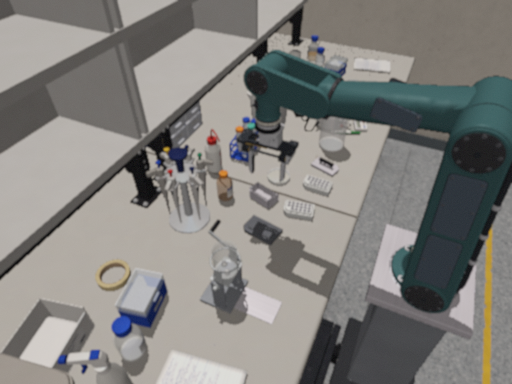

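View pics/side0.png

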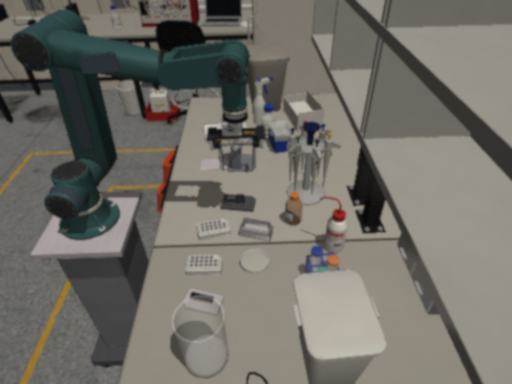

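View pics/wrist0.png

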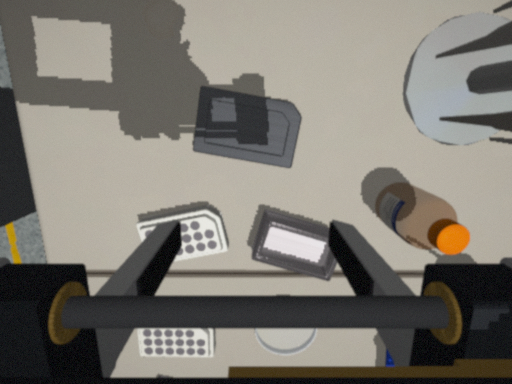

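```bash
python3 - <<'E'
from h import *
d=load('wrist0.png')
for n,uv,z in [('base',(247,125),.02),('tray',(295,243),.036),('platea',(183,235),.028),('plateb',(177,338),.028),('petri',(285,325),.01),('sheet',(72,50),.003)]: print(n,ray(d,uv,z).round(3))
def crop(f,x0,x1,y0,y1,k,o):
    p=load(f)['p'][y0:y1,x0:x1,::-1]; cv2.imwrite('pics/'+o,cv2.resize(p,None,fx=k,fy=k,interpolation=cv2.INTER_CUBIC))
crop('scene0.png',170,310,200,330,5,'c1.png')
crop('side0.png',180,340,80,200,5,'c2.png')
crop('side0.png',160,300,180,320,4,'c3.png')
d=load('scene0.png')
for uv in [(247,290),(281,300),(265,320),(237,310)]: print(ray(d,uv,.003).round(3))
E
```

```text
base [0.54  0.061 0.02 ]
tray [ 0.6   -0.083  0.036]
platea [ 0.458 -0.075  0.028]
plateb [ 0.441 -0.231  0.028]
petri [ 0.594 -0.223  0.01 ]
sheet [0.337 0.145 0.003]
[0.482 0.291 0.003]
[0.375 0.28  0.003]
[0.393 0.358 0.003]
[0.479 0.363 0.003]
```

View pics/c1.png

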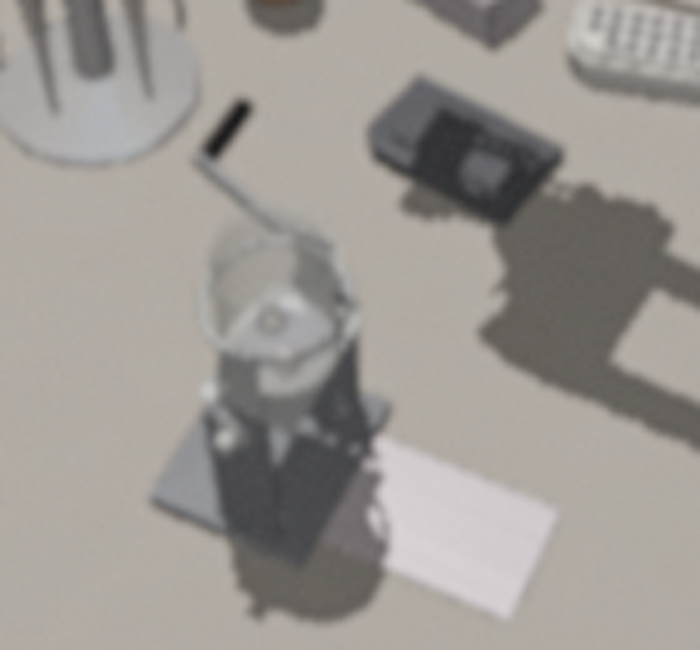

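View pics/c2.png

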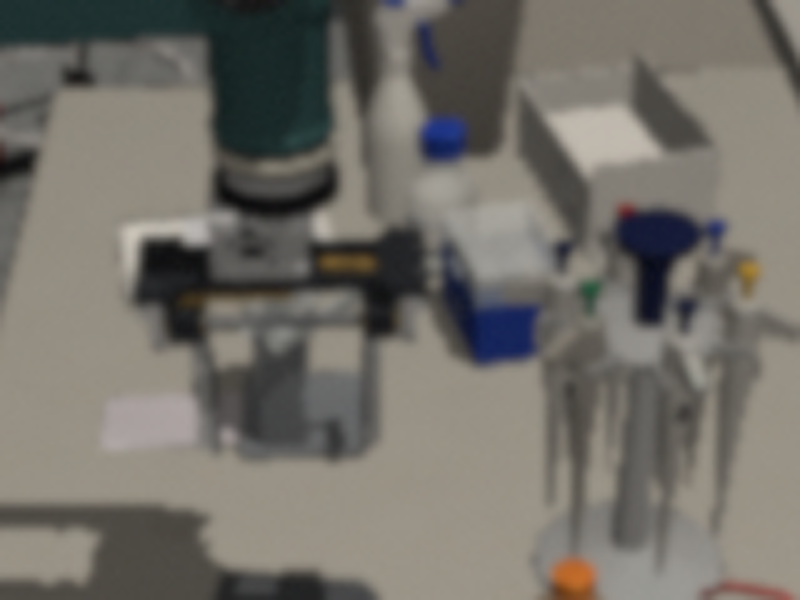

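View pics/c3.png

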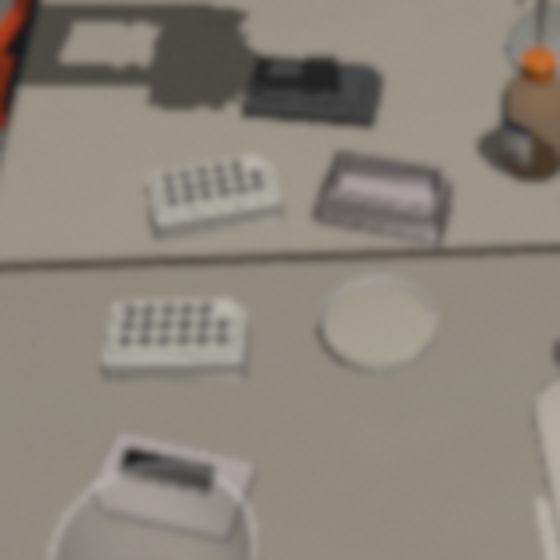

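>>> servo_tool(rows=[[[0,0,-0.5],0],[[0,0,-1],0],[[0,0,-1],0]])

```text
time: 0.4
tool_pos: [0.5522, -0.0002, 0.2936]
ee_rot: [3.129, 0.001, 1.571]
wrist_force: [0.1, -0.8, 1.8]
width: 0.0937
```

>>> servo_tool(rows=[[[0,-0.5,-0.5],0],[[0,-0.6,-1],0],[[0,-0.6,-1],0],[[0,-0.6,-1],0]])

```text
time: 0.73
tool_pos: [0.5025, -0.0001, 0.3708]
ee_rot: [3.131, 0.001, 1.571]
wrist_force: [0.7, 0.4, 1.1]
width: 0.0939
```

```bash
python3 - <<'E'
from h import *
for n in ['scene','side','wrist']: snap(n,n+'1.png')
print(robot.get_obs()['tool_pos'],robot.get_obs()['ee_rot'])
E
```

```text
[ 5.02297837e-01 -1.83757032e-05  3.63525788e-01] [-3.13939358e+00 -2.47580269e-04  1.57075836e+00]
```

View pics/wrist1.png

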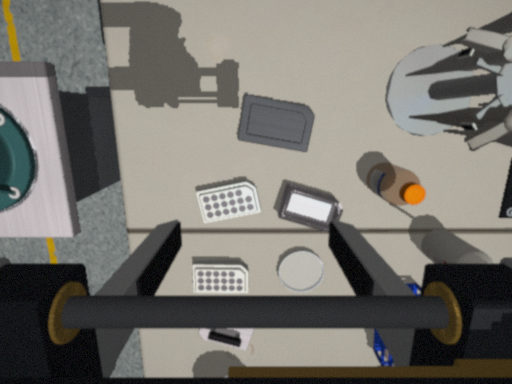

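View pics/side1.png

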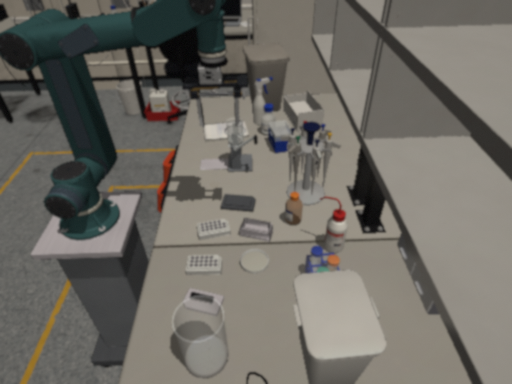

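```bash
cat >> h.py <<'E'
def crop(f,x0,x1,y0,y1,k,o):
    p=load(f)['p'][y0:y1,x0:x1,::-1]; cv2.imwrite('pics/'+o,cv2.resize(p,None,fx=k,fy=k,interpolation=cv2.INTER_CUBIC))
E
python3 - <<'E'
from h import *
crop('wrist1.png',180,360,80,240,4,'c4.png')
crop('side1.png',180,260,110,190,7,'c5.png')
crop('scene1.png',170,310,200,330,5,'c6.png')
E
```

```text
(no output)
```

View pics/c4.png

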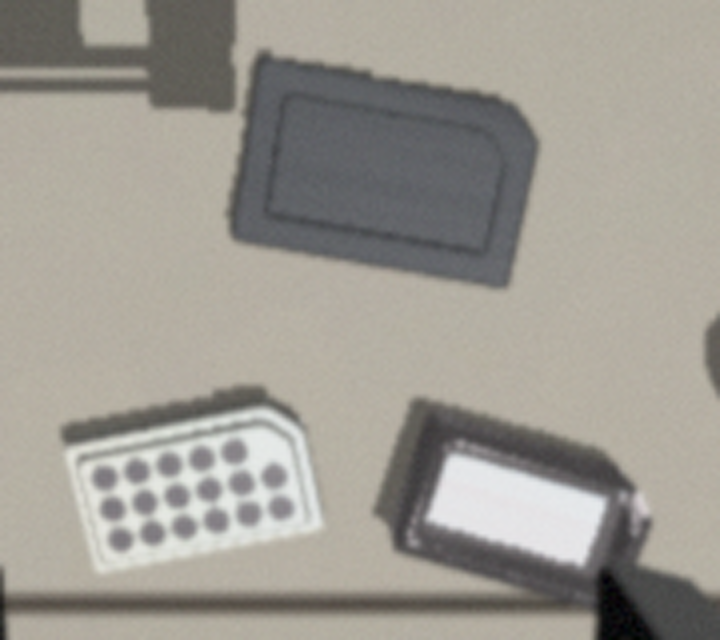

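View pics/c5.png

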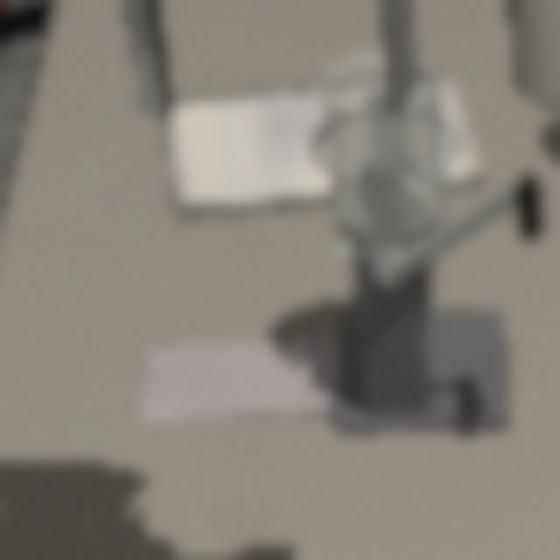

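View pics/c6.png

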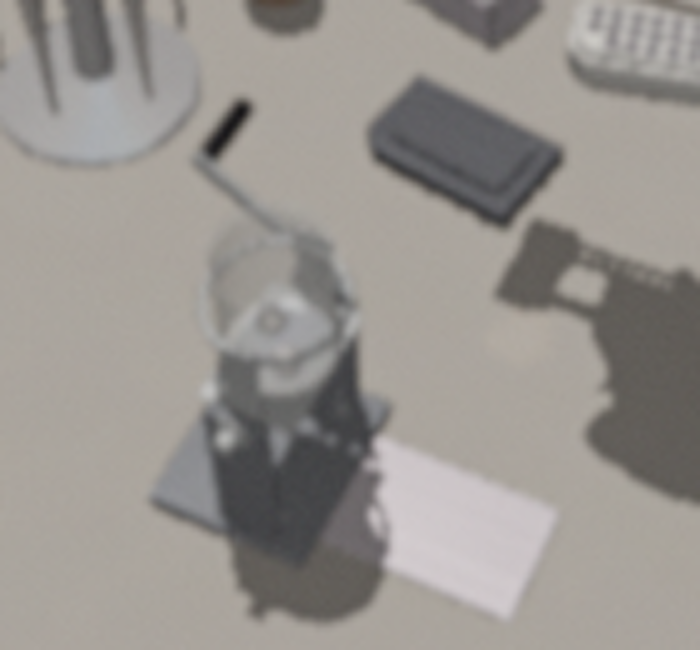

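```bash
cat >> h.py <<'E'
def fit(d,c,z,x0,y0,k,off=0):
    # corners order BL,BR,TL in crop pixels -> world; assume rect
    return np.array([ray(d,(x0+(u+.5)/k-.5,y0+(v+.5)/k-.5),z) for u,v in c])
E
python3 - <<'E'
from h import *
d=load('wrist1.png')
w=fit(d,[(235,238),(507,287),(262,58),(535,150)],.014,180,80,4)
print(w.round(4)); 
BL,BR,TL,_=w
print('base len',np.linalg.norm(BR-BL),np.linalg.norm(TL-BL),'yaw',np.arctan2(*(BR-BL)[1::-1]),'ctr',(BR+TL)/2)
w=fit(d,[(400,550),(580,600),(415,400)],.03,180,80,4);print('tray',w.round(3))
w=fit(d,[(101,572),(322,525),(66,445)],.022,180,80,4);BL,BR,TL=w;print('pa',w.round(3),np.linalg.norm(BR-BL),np.linalg.norm(TL-BL),'yaw',np.arctan2(*(BR-BL)[1::-1]),'ctr',(BR+TL)/2)
d=load('scene1.png')
w=fit(d,[(555,512),(510,618),(380,437),(388,574)],.003,170,200,5);print('sheet',w.round(4));print(np.linalg.norm(w[0]-w[1]))
d=load('side1.png')
w=fit(d,[(148,345),(143,418)],.003,180,110,7);print('sheet',w.round(4))
E
```

```text
[[0.4748 0.0303 0.014 ]
 [0.5941 0.009  0.014 ]
 [0.4871 0.1048 0.014 ]
 [0.6034 0.0675 0.014 ]]
base len 0.12116028923900105 0.0755387361195502 yaw -0.17621898107656633 ctr [0.54057787 0.05691873 0.014     ]
tray [[ 0.548 -0.108  0.03 ]
 [ 0.631 -0.132  0.03 ]
 [ 0.553 -0.038  0.03 ]]
pa [[ 0.411 -0.121  0.022]
 [ 0.513 -0.098  0.022]
 [ 0.398 -0.061  0.022]] 0.10420451481005046 0.06183933171090548 yaw 0.22014578735075388 ctr [ 0.45571658 -0.07948901  0.022     ]
sheet [[0.3739 0.2867 0.003 ]
 [0.3721 0.3588 0.003 ]
 [0.4902 0.2837 0.003 ]
 [0.4465 0.363  0.003 ]]
0.07214693444033354
sheet [[0.3713 0.3627 0.003 ]
 [0.3753 0.2842 0.003 ]]
```

>>> servo_tool(rows=[[[0.5,0,0],0],[[1,0,0],0],[[1,0,0],0]])

```text
time: 1.13
tool_pos: [0.5016, 0.0852, 0.362]
ee_rot: [-3.136, -0.003, 1.578]
wrist_force: [-0.3, -0.5, -0.5]
width: 0.0941
```

>>> servo_tool(rows=[[[0.5,0,0],0],[[1,0,0],0],[[1,0,0],0]])

```text
time: 1.38
tool_pos: [0.5015, 0.1654, 0.3616]
ee_rot: [-3.135, -0.002, 1.579]
wrist_force: [0.2, -1.3, -0.2]
width: 0.0938
```

>>> servo_tool(rows=[[[0.5,0,0],0],[[1,0,0],0],[[1,0,0],0],[[1,0,0],0]])

```text
time: 1.72
tool_pos: [0.5019, 0.2412, 0.3621]
ee_rot: [-3.136, 0.002, 1.574]
wrist_force: [-0.0, -0.1, 0.4]
width: 0.0941
```

```bash
python3 - <<'E'
from h import *
for n in ['wrist']: snap(n,n+'2.png')
o=robot.get_obs();print(o['tool_pos'],o['ee_rot'],o['joint_positions'])
d=load('wrist2.png'); print(d['T'][:3,3])
E
```

```text
[0.50207644 0.24002543 0.36283733] [-3.13754700e+00  2.25770484e-03  1.57207425e+00] [ 3.44547481e-01  1.31127615e-01  1.01187653e+00 -8.41802039e-04
  2.00315787e+00  3.42923138e-01]
[0.50241971 0.31639235 0.54183548]
```

View pics/wrist2.png

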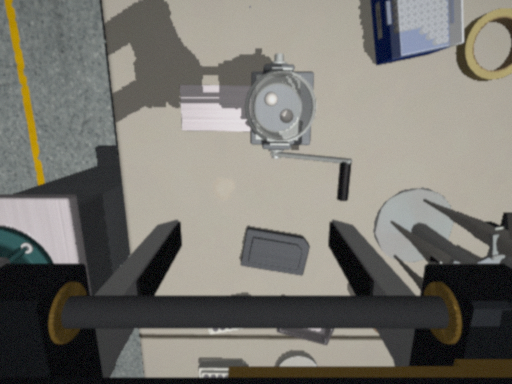

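```bash
python3 - <<'E'
from h import *
d=load('wrist2.png')
crop('wrist2.png',170,370,40,210,4,'c7.png')
print([ray(d,u,.003).round(4) for u in [(180.5,86),(182,131)]])
print([ray(d,u,.169).round(4) for u in [(345.5,163),(342.5,200)]])
d1=load('scene1.png')
for p in [(.616,.235,.169),(.616,.26,.169),(.616,.21,.169)]: print(p,proj(d1,p).round(1),proj(d,p).round(1))
E
```

```text
[array([0.3744, 0.3583, 0.003 ]), array([0.3726, 0.2836, 0.003 ])]
[array([0.6141, 0.2555, 0.169 ]), array([0.6142, 0.2074, 0.169 ])]
(0.616, 0.235, 0.169) [212.9 227.1] [345.7 179.1]
(0.616, 0.26, 0.169) [208.6 233. ] [347.3 159.4]
(0.616, 0.21, 0.169) [217.  221.3] [344.1 198.1]
```

View pics/c7.png

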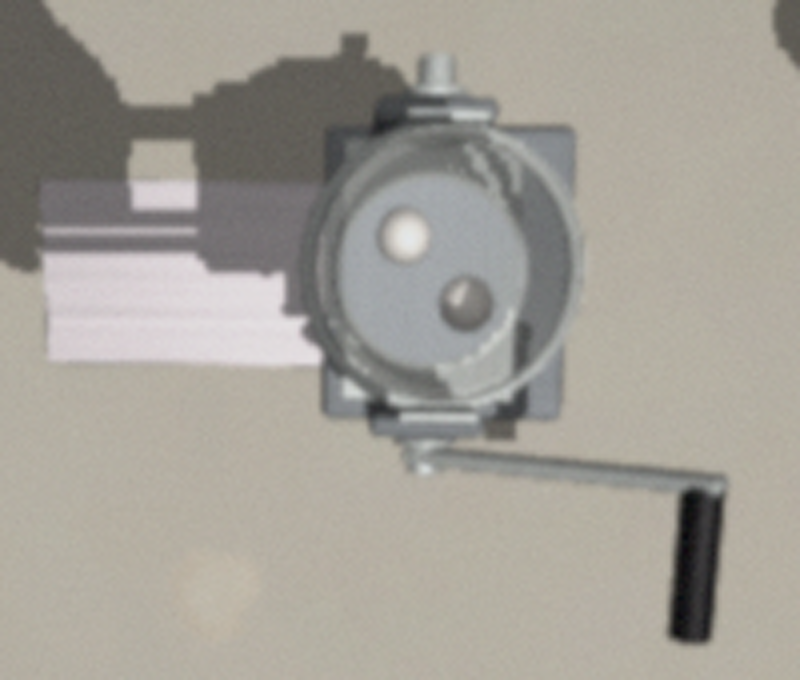

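>>> servo_tool(rows=[[[-0.5,0.25,0],0],[[-1,0.5,0],0],[[-1,0.5,0],0]])

```text
time: 2.02
tool_pos: [0.5441, 0.1536, 0.3637]
ee_rot: [-3.14, 0.004, 1.563]
wrist_force: [0.3, 0.3, 0.3]
width: 0.0942
```

>>> servo_tool(rows=[[[-0.5,0.25,0],0],[[-1,0.5,0],0],[[-1,0.5,0],0]])

```text
time: 2.27
tool_pos: [0.5838, 0.0731, 0.3634]
ee_rot: [-3.14, 0.003, 1.562]
wrist_force: [-0.3, 1.2, -1.0]
width: 0.0937
```

>>> servo_tool(rows=[[[-0.5,0,0],0],[[-1,0.1,0],0],[[-1,0.1,0],0]])

```text
time: 2.52
tool_pos: [0.5903, -0.0074, 0.364]
ee_rot: [-3.14, 0.003, 1.561]
wrist_force: [-0.1, 0.9, -0.5]
width: 0.0943
```

>>> servo_tool(rows=[[[-0.5,0,0.5],-0.08],[[-1,0,1],-0.16],[[-1,0,1],-0.24],[[-1,0,1],-0.32],[[-1,0,1],-0.4],[[-1,0,1],-0.48],[[-1,0,1],-0.56],[[-1,0,1],-0.64],[[-1,0,1],-0.72],[[-1,0,1],-0.8],[[-1,0,1],-0.84],[[-1,0,1],-0.84]])

```text
time: 3.52
tool_pos: [0.5894, -0.0803, 0.2851]
ee_rot: [3.141, -0.001, 2.89]
wrist_force: [0.1, -1.3, -0.7]
width: 0.0943
```

```bash
python3 - <<'E'
from h import *
for n in ['wrist']: snap(n,n+'3.png')
o=robot.get_obs();print(o['tool_pos'],o['ee_rot'],o['joint_positions'])
E
```

```text
[ 0.58952834 -0.08026225  0.2851514 ] [ 3.14146193e+00 -7.10714836e-04  2.88764603e+00] [-2.30677151e-01  1.89136857e-01  1.09998843e+00  1.53293128e-04
  1.85317485e+00 -1.54748415e+00]
```

View pics/wrist3.png

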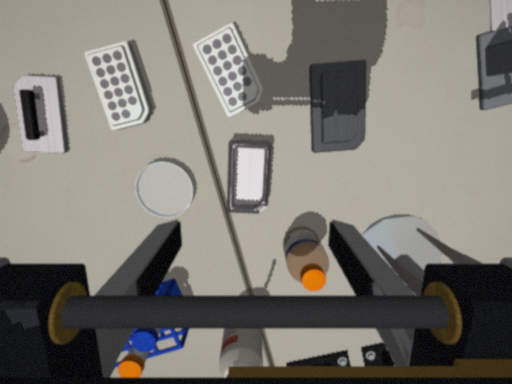

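```bash
python3 - <<'E'
from h import *
crop('wrist3.png',215,285,125,220,6,'c8.png')
crop('wrist3.png',5,165,30,160,5,'c9.png')
E
```

```text
(no output)
```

View pics/c8.png

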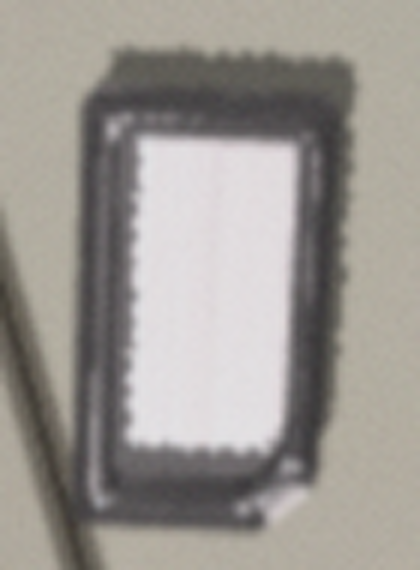

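View pics/c9.png

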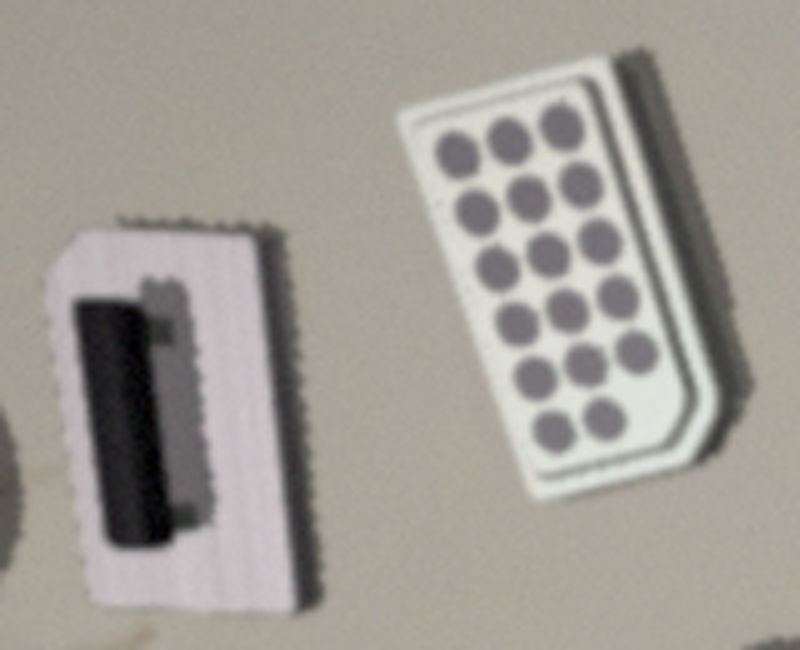

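```bash
python3 - <<'E'
from h import *
d=load('wrist3.png')
def rep(n,A,B,C,z,x0,y0,k): # A=(-x,-y),B=(+x,-y),C=(-x,+y)
    a,b,c=fit(d,[A,B,C],z,x0,y0,k); print(n,'L',np.linalg.norm(b-a).round(4),'W',np.linalg.norm(c-a).round(4),'yaw',np.arctan2(*(b-a)[1::-1]).round(3),(np.arctan2(*(c-a)[1::-1])-np.pi/2).round(3),'ctr',((b+c)/2).round(4))
rep('tray outer',(84,100),(78,522),(340,108),.03,215,125,6)
rep('tray rim',(110,122),(95,505),(318,130),.036,215,125,6)
rep('tray rimb',(110,122),(95,505),(318,130),.03,215,125,6)
rep('plateb',(400,113),(535,500),(607,60),.022,5,30,5)
rep('lid',(255,238),(295,612),(45,235),.012,5,30,5) 
print(ray(d,(310,243),0), [ray(d,u,.015).round(3) for u in [(165,160),(165,217),(137,190),(194,190)]])
E
```

```text
tray outer L 0.1057 W 0.061 yaw -0.287 -0.282 ctr [ 0.6051 -0.0931  0.03  ]
tray rim L 0.0948 W 0.049 yaw -0.309 -0.289 ctr [ 0.6042 -0.0931  0.036 ]
tray rimb L 0.0961 W 0.0497 yaw -0.309 -0.289 ctr [ 0.6054 -0.0935  0.03  ]
plateb L 0.1055 W 0.059 yaw -0.02 -0.027 ctr [ 0.4367 -0.2365  0.022 ]
lid L 0.1056 W 0.0592 yaw -0.306 -3.406 ctr [ 0.4429 -0.3662  0.012 ]
[ 7.43496376e-01 -2.42666258e-02 -5.55111512e-17] [array([ 0.55 , -0.209,  0.015]), array([ 0.636, -0.238,  0.015]), array([ 0.584, -0.266,  0.015]), array([ 0.605, -0.181,  0.015])]
```

```bash
cat > go.py <<'E'
import sys
from h import *
from scipy.spatial.transform import Rotation as R
a=[float(v) for v in sys.argv[1:]]
o=robot.get_obs(); r=R.from_euler('xyz',o['ee_rot']).as_matrix()
y=o['ee_rot'][2]
psi=y%(2*np.pi)
Rz=np.array([[np.cos(psi),np.sin(psi),0],[np.sin(psi),-np.cos(psi),0],[0,0,-1]])
d=Rz.T@(np.array(a[:3])-o['tool_pos'])
t=(a[3]-psi) if len(a)>3 else 0
t=(t+np.pi)%(2*np.pi)-np.pi
print('pos',o['tool_pos'].round(4),'yaw',round(psi,4),'j',o['joint_positions'].round(2),'F',o['wrist_force'].round(1),'w',round(float(o['width']),4),'t',round(o['time'],2))
print('units',(d/.08).round(3),'turn',round(-t/(np.pi/2),3))
E
python3 go.py .605 -.093 .1 2.854
```

```text
pos [ 0.5895 -0.0803  0.2852] yaw 2.8876 j [-0.23  0.19  1.1   0.    1.85 -1.55] F [-0.5  0.6  0.1] w 0.0938 t 3.57
units [-0.227 -0.106  2.314] turn 0.021
```

>>> servo_tool(rows=[[[-0.23,-0.1,0.5],0.02],[[-0.23,-0.1,1],0.02],[[-0.23,-0.1,1],0.02]])

```text
time: 3.82
tool_pos: [0.5987, -0.0911, 0.1917]
ee_rot: [-3.141, -0.025, 2.856]
wrist_force: [-0.9, 0.3, -3.7]
width: 0.0937
```

>>> servo_tool(rows=[[[0,0,0.5],0],[[0,0,1],0],[[0,0,1],0],[[0,0,1],0]])

```text
time: 4.15
tool_pos: [0.6045, -0.092, 0.1245]
ee_rot: [-3.142, -0.005, 2.858]
wrist_force: [1.2, 0.6, 0.4]
width: 0.094
```

```bash
python3 go.py .605 -.093 .007 2.854; python3 - <<'E'
from h import *
snap('wrist','wrist4.png')
E
```

```text
pos [ 0.6045 -0.092   0.1245] yaw 2.8579 j [-0.24  0.25  1.34  0.    1.55 -1.53] F [1.2 0.6 0.4] w 0.094 t 4.15
units [-0.009 -0.01   1.469] turn 0.002
```

View pics/wrist4.png

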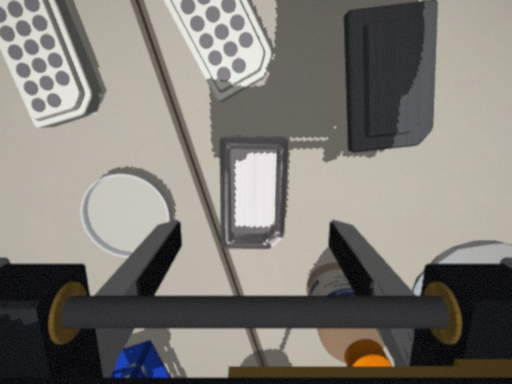

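>>> servo_tool(rows=[[[0,0,0.35],0],[[0,0,0.7],0],[[0,0,1],0],[[0,0,1],0]])

```text
time: 4.53
tool_pos: [0.6058, -0.0923, 0.0451]
ee_rot: [-3.142, -0.002, 2.858]
wrist_force: [-0.8, 0.4, -0.3]
width: 0.0941
```

>>> servo_tool(rows=[[[0,0,0.15],0],[[0,0,0.3],0],[[0,0,0.45],0],[[0,0,0.45],0],[[0,0,0.45],0]])

```text
time: 4.95
tool_pos: [0.6057, -0.0923, 0.0092]
ee_rot: [-3.142, -0.001, 2.859]
wrist_force: [0.2, 0.0, 0.8]
width: 0.0942
```

```bash
python3 go.py .605 -.093 .007 2.854
```

```text
pos [ 0.6057 -0.0923  0.0092] yaw 2.8588 j [-0.24  0.34  1.47  0.    1.33 -1.53] F [0.2 0.  0.8] w 0.0942 t 4.95
units [ 0.005 -0.011  0.028] turn 0.003
```

Fine; close.

>>> servo_tool(rows=[[[0,0,0.03],0],[[0,0,0.03],0],[[0,0,0.03],0],[[0,0,0.03],0],[[0,0,0.03],0],[[0,0,0.03],0],[[0,0,0.03],0],[[0,0,0.03],0]], grip=1)

```text
time: 5.62
tool_pos: [0.6061, -0.0927, 0.0075]
ee_rot: [-3.141, 0.001, 2.859]
wrist_force: [-0.2, -0.9, 2.8]
width: 0.0616
```

>>> servo_tool(rows=[[[0,0,-0.1],0],[[0,0,-0.3],0],[[0,0,-0.5],0],[[0,0,-1],0],[[0,0,-1],0]])

```text
time: 6.03
tool_pos: [0.61, -0.093, 0.0953]
ee_rot: [3.14, 0.013, 2.859]
wrist_force: [2.0, -0.4, 0.9]
width: 0.0619
```

```bash
python3 go.py .434 .322 .07 3.13; python3 - <<'E'
from h import *
snap('wrist','wrist5.png')
E
```

```text
pos [ 0.61   -0.093   0.0953] yaw 2.859 j [-0.24  0.27  1.38  0.    1.48 -1.53] F [ 2.  -0.4  0.9] w 0.0619 t 6.03
units [3.559 4.368 0.316] turn -0.173
```

View pics/wrist5.png

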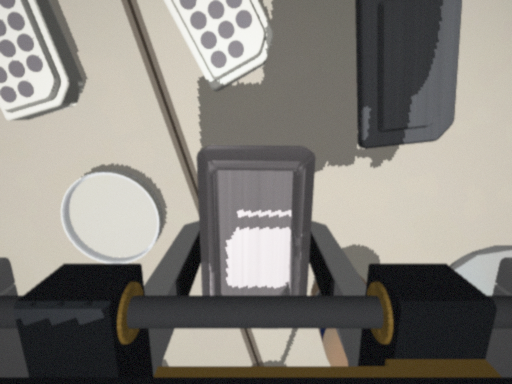

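>>> servo_tool(rows=[[[0.4,0.15,0],0],[[0.9,0.35,0],0],[[0.9,0.35,0],0]])

```text
time: 6.33
tool_pos: [0.536, -0.0408, 0.0824]
ee_rot: [3.14, -0.015, 2.861]
wrist_force: [0.3, -0.3, -3.4]
width: 0.062
```

>>> servo_tool(rows=[[[0.4,0.15,0],0],[[0.9,0.35,0],0],[[0.9,0.35,0],0]])

```text
time: 6.58
tool_pos: [0.4755, 0.0056, 0.0835]
ee_rot: [3.141, -0.012, 2.862]
wrist_force: [0.7, -0.5, -2.7]
width: 0.0619
```

>>> servo_tool(rows=[[[0.4,0.15,0],-0.05],[[0.9,0.35,0],-0.12],[[0.9,0.35,0],-0.17],[[0.9,0.35,0],-0.17]])

```text
time: 6.92
tool_pos: [0.4196, 0.0498, 0.0858]
ee_rot: [3.141, -0.002, 3.13]
wrist_force: [-0.0, 0.3, -2.2]
width: 0.062
```

```bash
python3 go.py .434 .322 .07 3.13
```

```text
pos [0.4196 0.0498 0.0858] yaw 3.1297 j [-0.02 -0.14  1.84  0.    1.45 -1.58] F [-0.   0.3 -2.2] w 0.062 t 6.92
units [-0.14   3.405  0.197] turn -0.0
```

>>> servo_tool(rows=[[[0,0.4,0],0],[[0,0.9,0],0],[[0,0.9,0],0]])

```text
time: 7.17
tool_pos: [0.4234, 0.1257, 0.087]
ee_rot: [3.137, 0.0, 3.129]
wrist_force: [-0.1, -0.7, -0.9]
width: 0.0617
```

>>> servo_tool(rows=[[[0,0.4,0],0],[[0,0.9,0],0],[[0,0.9,0],0]])

```text
time: 7.42
tool_pos: [0.4246, 0.1978, 0.0869]
ee_rot: [3.137, 0.0, 3.129]
wrist_force: [-0.0, -0.7, -1.6]
width: 0.0621
```

>>> servo_tool(rows=[[[0,0.4,0],0],[[0,0.9,0],0],[[0,0.9,0],0]])

```text
time: 7.67
tool_pos: [0.4258, 0.2695, 0.0867]
ee_rot: [3.138, -0.0, 3.129]
wrist_force: [-0.5, -0.9, -1.6]
width: 0.0617
```

>>> servo_tool(rows=[[[-0.1,0.4,0],0],[[-0.14,0.7,0.2],0],[[-0.14,0.7,0.2],0],[[-0.14,0.7,0.2],0]])

```text
time: 8.0
tool_pos: [0.4372, 0.3197, 0.0691]
ee_rot: [-3.139, -0.003, 3.126]
wrist_force: [0.0, -1.0, -1.9]
width: 0.0624
```

```bash
python3 go.py .434 .322 .0105 3.13; python3 - <<'E'
from h import *
snap('wrist','wrist6.png');snap('side','side6.png');crop('side6.png',180,260,110,190,7,'c10.png')
E
```

```text
pos [0.4372 0.3197 0.0691] yaw 3.1259 j [ 0.53  0.14  1.59 -0.    1.42 -1.03] F [ 0.  -1.  -1.9] w 0.0624 t 8.0
units [0.04  0.028 0.733] turn -0.003
```

View pics/wrist6.png

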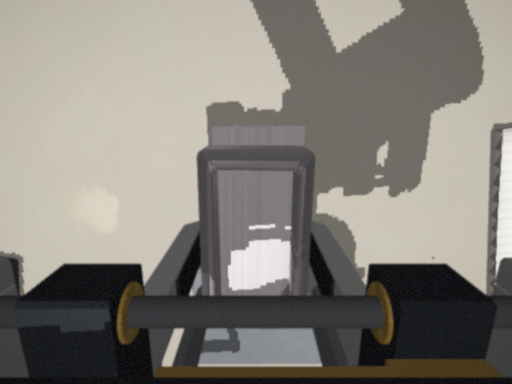

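View pics/c10.png

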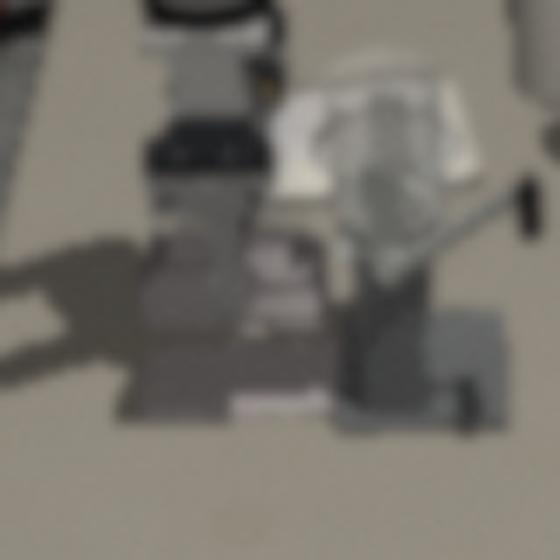

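>>> servo_tool(rows=[[[0.03,0.03,0.2],0],[[0.04,0.03,0.4],0],[[0.04,0.03,0.55],0],[[0.04,0.03,0.65],0],[[0.04,0.03,0.68],0],[[0.04,0.03,0.7],0],[[0.04,0.03,0.7],0]])

```text
time: 8.68
tool_pos: [0.4346, 0.3227, 0.0155]
ee_rot: [3.141, 0.001, 3.125]
wrist_force: [0.5, 0.1, -2.4]
width: 0.0619
```

```bash
python3 go.py .434 .322 .0105 3.13
```

```text
pos [0.4346 0.3227 0.0155] yaw 3.1254 j [ 0.53  0.18  1.65 -0.    1.31 -1.02] F [ 0.5  0.1 -2.4] w 0.0619 t 8.68
units [ 0.007 -0.009  0.062] turn -0.003
```

>>> servo_tool(rows=[[[0,0,0.03],0],[[0,0,0.06],0],[[0,0,0.06],0],[[0,0,0.06],0]])

```text
time: 9.02
tool_pos: [0.4344, 0.323, 0.0106]
ee_rot: [3.141, 0.001, 3.126]
wrist_force: [-0.1, -0.6, -2.0]
width: 0.062
```

>>> servo_tool(rows=[[[0,0,0],0],[[0,0,0],0],[[0,0,0],0],[[0,0,0],0],[[0,0,0],0],[[0,0,0],0]], grip=-1)

```text
time: 9.52
tool_pos: [0.4342, 0.3229, 0.0104]
ee_rot: [3.141, 0.0, 3.126]
wrist_force: [-0.9, 1.0, 1.3]
width: 0.0936
```

>>> servo_tool(rows=[[[0,0,-0.3],0],[[0,0,-0.7],0],[[0,0,-1],0],[[0,0,-1],0]])

```text
time: 9.85
tool_pos: [0.4375, 0.3249, 0.0967]
ee_rot: [3.136, 0.01, 3.126]
wrist_force: [0.8, -0.8, 0.4]
width: 0.0941
```

>>> servo_tool(rows=[[[0.3,0,-0.5],0],[[0.5,0,-1],0],[[0.5,0,-1],0],[[0.5,0,-1],0]])

```text
time: 10.18
tool_pos: [0.3951, 0.3247, 0.1737]
ee_rot: [3.137, 0.006, 3.127]
wrist_force: [0.1, -0.4, 0.0]
width: 0.0939
```

```bash
python3 go.py .614 .232 .3 3.13; python3 - <<'E'
from h import *
snap('wrist','wrist7.png');snap('side','side7.png');crop('side7.png',180,260,110,190,7,'c10.png')
E
```

```text
pos [0.3951 0.3247 0.1737] yaw 3.1269 j [ 0.58  0.    1.52 -0.    1.61 -0.98] F [ 0.1 -0.4  0. ] w 0.0939 t 10.18
units [-2.753 -1.118 -1.578] turn -0.002
```

View pics/wrist7.png

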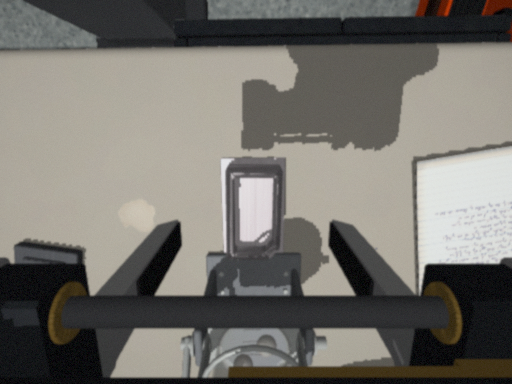

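View pics/c10.png

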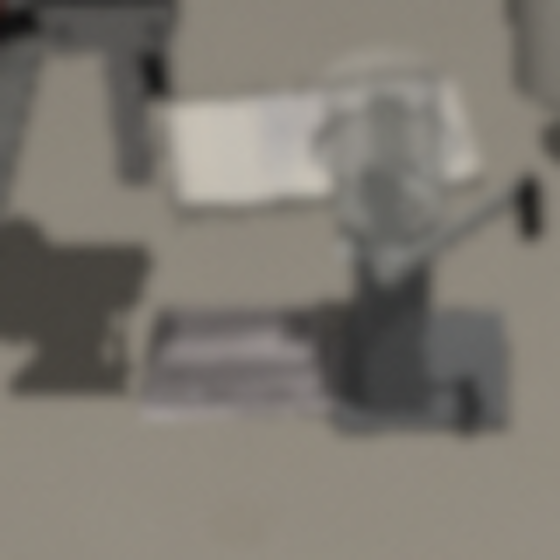

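>>> servo_tool(rows=[[[0,0,-0.5],0.07],[[0,-0.3,-1],0.14],[[-0.4,-0.7,-1],0.21],[[-0.8,-1,-1],0.28],[[-1,-1,-1],0.35],[[-1,-1,-1],0.42],[[-1,-1,-1],0.49],[[-1,-1,-1],0.56],[[-1,-1,-1],0.64],[[-1,-1,-1],0.72],[[-1,-1,-1],0.8],[[-1,-1,-1],0.87]])

```text
time: 11.28
tool_pos: [0.4727, 0.2416, 0.2467]
ee_rot: [-3.136, 0.001, 1.753]
wrist_force: [-0.2, -1.1, -0.7]
width: 0.0939
```

```bash
python3 go.py .615 .225 .25 1.571
```

```text
pos [0.4727 0.2416 0.2467] yaw 1.7525 j [ 0.37  0.04  1.34 -0.    1.77  0.18] F [-0.2 -1.1 -0.7] w 0.0939 t 11.28
units [-0.525  1.712 -0.042] turn 0.116
```

>>> servo_tool(rows=[[[-0.2,0.4,-0.1],0.06],[[-0.26,0.85,-0.1],0.115],[[-0.26,0.85,-0.1],0.115]])

```text
time: 11.53
tool_pos: [0.5477, 0.233, 0.2509]
ee_rot: [-3.134, 0.004, 1.573]
wrist_force: [-0.4, 0.1, -1.6]
width: 0.094
```

```bash
python3 go.py .615 .225 .25 1.571
```

```text
pos [0.5477 0.233  0.2509] yaw 1.5726 j [ 0.31  0.19  1.16 -0.    1.79  0.31] F [-0.4  0.1 -1.6] w 0.094 t 11.53
units [-0.101  0.841  0.012] turn 0.001
```

>>> servo_tool(rows=[[[-0.1,0.4,0],0],[[-0.1,0.84,0],0],[[-0.1,0.84,0],0],[[-0.1,0.84,0],0]])

```text
time: 11.87
tool_pos: [0.6112, 0.2262, 0.2523]
ee_rot: [-3.133, 0.002, 1.578]
wrist_force: [-0.6, -0.7, -0.2]
width: 0.0941
```

```bash
python3 go.py .615 .225 .15 1.571; python3 - <<'E'
from h import *
d=snap('wrist','wrist8.png')
d=load('wrist8.png')
print([proj(d,p).round(1) for p in [(.615,.207,.169),(.615,.257,.169)]])
E
```

```text
pos [0.6112 0.2262 0.2523] yaw 1.5776 j [0.27 0.32 1.   0.   1.83 0.26] F [-0.6 -0.7 -0.2] w 0.0941 t 11.87
units [-0.015  0.047  1.279] turn 0.004
[array([259.4, 217.7]), array([260. , 164.1])]
```

View pics/wrist8.png

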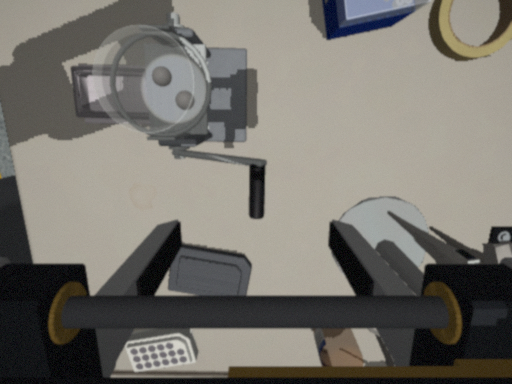

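```bash
python3 - <<'E'
from h import *
d=load('wrist8.png'); print([ray(d,u,0).round(3) for u in [(340,235),(392,245),(428,250),(385,196)]])
d=load('side7.png'); print([ray(d,u,.25).round(3) for u in [(313,128),(290,145),(300,128)]])
E
```

```text
[array([0.741, 0.12 , 0.   ]), array([0.823, 0.104, 0.   ]), array([ 0.88 ,  0.096, -0.   ]), array([0.803, 0.182, 0.   ])]
[array([0.82 , 0.172, 0.25 ]), array([0.726, 0.064, 0.25 ]), array([0.773, 0.175, 0.25 ])]
```

>>> servo_tool(rows=[[[0,0.02,0.3],0],[[0,0.03,0.6],0],[[0,0.03,0.8],0],[[0,0.03,0.8],0]])

```text
time: 12.25
tool_pos: [0.6097, 0.2268, 0.1898]
ee_rot: [-3.133, 0.002, 1.58]
wrist_force: [0.3, -0.1, 0.4]
width: 0.0939
```

>>> servo_tool(rows=[[[0,0,0.2],0],[[0,0,0.4],0],[[0,0,0.45],0],[[0,0,0.45],0]])

```text
time: 12.58
tool_pos: [0.612, 0.2271, 0.1581]
ee_rot: [-3.14, 0.0, 1.579]
wrist_force: [-0.1, 0.7, 0.2]
width: 0.094
```

```bash
python3 go.py .6135 .225 .15 1.571
```

```text
pos [0.612  0.2271 0.1581] yaw 1.5793 j [0.27 0.33 1.18 0.   1.64 0.26] F [-0.1  0.7  0.2] w 0.094 t 12.58
units [-0.027  0.019  0.101] turn 0.005
```

>>> servo_tool(rows=[[[0,0.02,0.1],0],[[0,0.02,0.1],0],[[0,0.02,0.1],0],[[0,0.02,0.1],0],[[0,0.02,0.1],0],[[0,0.02,0.1],0],[[0,0.02,0.1],0],[[0,0.02,0.1],0],[[0,0.02,0.1],0],[[0,0.02,0.1],0]], grip=1)

```text
time: 13.42
tool_pos: [0.6149, 0.2271, 0.1503]
ee_rot: [3.142, 0.0, 1.579]
wrist_force: [0.1, -0.1, 0.9]
width: 0.0305
```

```bash
python3 go.py .6135 .225 .15 1.571
```

```text
pos [0.6149 0.2271 0.1503] yaw 1.5786 j [ 0.27  0.34  1.18 -0.    1.62  0.26] F [ 0.1 -0.1  0.9] w 0.0305 t 13.42
units [-0.026 -0.018  0.004] turn 0.005
```

>>> servo_tool(rows=[[[0,0,0],0],[[0,0,0],0],[[0,0,0],0],[[0,0,0],0],[[0,0,0],0],[[0,0,0],0]])

```text
time: 13.92
tool_pos: [0.612, 0.2271, 0.1501]
ee_rot: [-3.135, 0.001, 1.579]
wrist_force: [-7.0, -0.9, 2.7]
width: 0.0128
```

```bash
python3 go.py .6135 .225 .15 1.571
```

```text
pos [0.612  0.2271 0.1501] yaw 1.5791 j [0.27 0.34 1.18 0.   1.63 0.26] F [-7.  -0.9  2.7] w 0.0128 t 13.92
units [-0.026  0.019  0.001] turn 0.005
```

```bash
python3 - <<'E'
import numpy as np
for a,b in [(0,.65),(.65,1.3),(1.3,1.95)]:
    t=np.linspace(a,b,12)
    y=(np.sin(.96-t)-np.sin(.96-a))*.1/.08; z=-(np.cos(.96-t)-np.cos(.96-a))*.1/.08
    print([[[0,round(i,2),round(j,2)],0] for i,j in zip(y,z)][1:])
E
```

```text
[[[0, np.float64(-0.04), np.float64(-0.06)], 0], [[0, np.float64(-0.09), np.float64(-0.12)], 0], [[0, np.float64(-0.14), np.float64(-0.17)], 0], [[0, np.float64(-0.2), np.float64(-0.22)], 0], [[0, np.float64(-0.25), np.float64(-0.27)], 0], [[0, np.float64(-0.31), np.float64(-0.31)], 0], [[0, np.float64(-0.37), np.float64(-0.35)], 0], [[0, np.float64(-0.44), np.float64(-0.39)], 0], [[0, np.float64(-0.5), np.float64(-0.42)], 0], [[0, np.float64(-0.57), np.float64(-0.45)], 0], [[0, np.float64(-0.64), np.float64(-0.47)], 0]]
[[[0, np.float64(-0.07), np.float64(-0.02)], 0], [[0, np.float64(-0.14), np.float64(-0.04)], 0], [[0, np.float64(-0.22), np.float64(-0.05)], 0], [[0, np.float64(-0.29), np.float64(-0.06)], 0], [[0, np.float64(-0.36), np.float64(-0.06)], 0], [[0, np.float64(-0.44), np.float64(-0.06)], 0], [[0, np.float64(-0.51), np.float64(-0.05)], 0], [[0, np.float64(-0.58), np.float64(-0.04)], 0], [[0, np.float64(-0.66), np.float64(-0.03)], 0], [[0, np.float64(-0.73), np.float64(-0.01)], 0], [[0, np.float64(-0.8), np.float64(0.01)], 0]]
[[[0, np.float64(-0.07), np.float64(0.03)], 0], [[0, np.float64(-0.14), np.float64(0.06)], 0], [[0, np.float64(-0.2), np.float64(0.09)], 0], [[0, np.float64(-0.26), np.float64(0.13)], 0], [[0, np.float64(-0.33), np.float64(0.17)], 0], [[0, np.float64(-0.38), np.float64(0.22)], 0], [[0, np.float64(-0.44), np.float64(0.27)], 0], [[0, np.float64(-0.49), np.float64(0.32)], 0], [[0, np.float64(-0.54), np.float64(0.37)], 0], [[0, np.float64(-0.59), np.float64(0.43)], 0], [[0, np.float64(-0.63), np.float64(0.49)], 0]]
```

>>> servo_tool(rows=[[[0,-0.07,-0.06],0],[[0,-0.12,-0.12],0],[[0,-0.17,-0.17],0],[[0,-0.23,-0.22],0],[[0,-0.28,-0.27],0],[[0,-0.34,-0.31],0],[[0,-0.4,-0.35],0],[[0,-0.47,-0.39],0],[[0,-0.53,-0.42],0],[[0,-0.6,-0.45],0],[[0,-0.67,-0.47],0]])

```text
time: 14.83
tool_pos: [0.5631, 0.2275, 0.1911]
ee_rot: [3.133, -0.003, 1.579]
wrist_force: [5.8, 2.4, 2.7]
width: 0.0131
```

```bash
python3 go.py .5623 .227 .188 1.571; python3 - <<'E'
from h import *
snap('scene','scene9.png'); crop('scene9.png',170,310,190,330,4,'c11.png')
E
```

```text
pos [0.5631 0.2275 0.1911] yaw 1.5787 j [0.29 0.21 1.26 0.   1.66 0.28] F [5.8 2.4 2.7] w 0.0131 t 14.83
units [-0.006 -0.01   0.038] turn 0.005
```

View pics/c11.png

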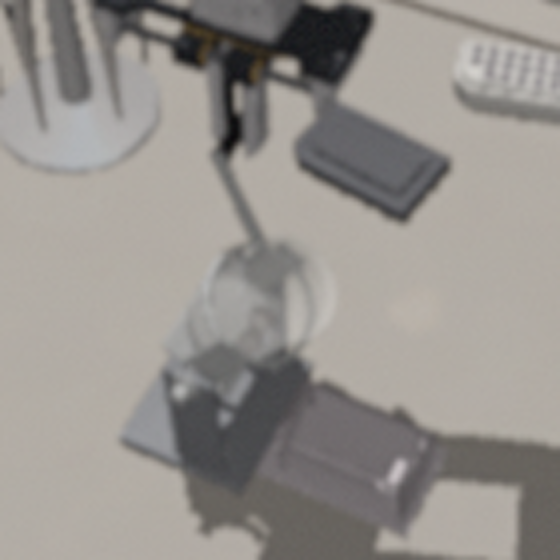

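>>> servo_tool(rows=[[[0,-0.07,-0.02],0],[[0,-0.14,-0.03],0],[[0,-0.22,-0.03],0],[[0,-0.29,-0.04],0],[[0,-0.36,-0.04],0],[[0,-0.44,-0.04],0],[[0,-0.51,-0.03],0],[[0,-0.58,-0.02],0],[[0,-0.66,-0.01],0],[[0,-0.73,0.01],0],[[0,-0.8,0.03],0]])

```text
time: 15.8
tool_pos: [0.4987, 0.228, 0.1894]
ee_rot: [3.134, -0.005, 1.579]
wrist_force: [4.0, 5.1, 4.2]
width: 0.0129
```

>>> servo_tool(rows=[[[0,-0.07,0.03],0],[[0,-0.14,0.06],0],[[0,-0.2,0.09],0],[[0,-0.26,0.13],0],[[0,-0.33,0.17],0],[[0,-0.38,0.22],0],[[0,-0.44,0.27],0],[[0,-0.49,0.32],0],[[0,-0.54,0.37],0],[[0,-0.59,0.43],0],[[0,-0.62,0.48],0],[[0,-0.62,0.48],0]])

```text
time: 16.8
tool_pos: [0.4473, 0.2276, 0.1489]
ee_rot: [3.139, -0.004, 1.58]
wrist_force: [1.0, 5.2, 1.0]
width: 0.0133
```

```bash
python3 go.py .45 .227 .148 1.571; python3 - <<'E'
from h import *
snap('scene','scene10.png'); crop('scene10.png',170,310,190,330,4,'c12.png');snap('side','side10.png'); crop('side10.png',180,260,110,190,6,'c13.png')
E
```

```text
pos [0.4473 0.2276 0.1489] yaw 1.5798 j [ 0.36 -0.    1.58  0.    1.56  0.35] F [1.  5.2 1. ] w 0.0133 t 16.8
units [-0.008  0.033  0.011] turn 0.006
```

View pics/c12.png

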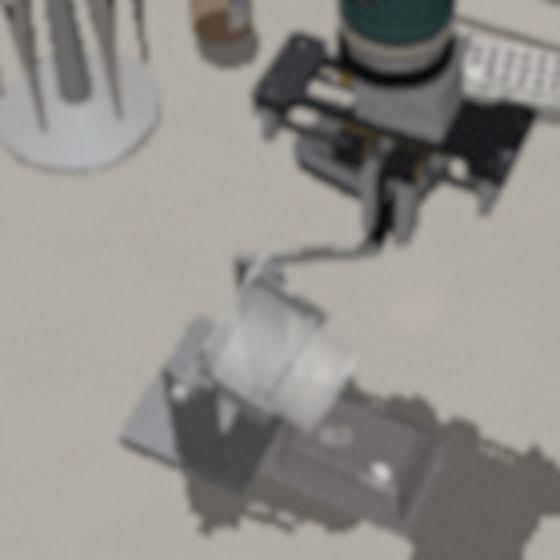

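View pics/c13.png

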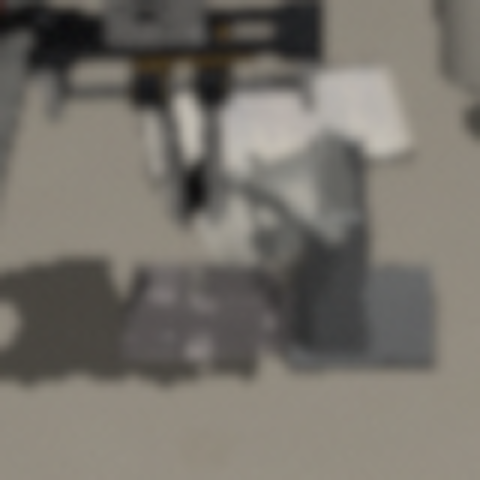

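>>> servo_tool(rows=[[[0,0,0],0],[[0,0,0],0],[[0,0,0],0],[[0,0,0],0]])

```text
time: 17.23
tool_pos: [0.4473, 0.2276, 0.1488]
ee_rot: [3.14, -0.004, 1.58]
wrist_force: [0.9, 5.1, 1.3]
width: 0.0131
```

```bash
python3 go.py .45 .227 .148 1.571; python3 - <<'E'
import numpy as np
for a,b in [(1.95,1.3),(1.3,.65),(.65,0)]:
    t=np.linspace(a,b,12)
    y=(np.sin(.96-t)-np.sin(.96-a))*.1/.08; z=-(np.cos(.96-t)-np.cos(.96-a))*.1/.08
    print([[[0,float(round(i,2)),float(round(j,2))],0] for i,j in zip(y,z)][1:])
E
```

```text
pos [0.4473 0.2276 0.1488] yaw 1.5797 j [ 0.36 -0.    1.58  0.    1.57  0.35] F [0.9 5.1 1.3] w 0.0131 t 17.23
units [-0.007  0.034  0.01 ] turn 0.006
[[[0, 0.04, -0.06], 0], [[0, 0.09, -0.12], 0], [[0, 0.14, -0.17], 0], [[0, 0.19, -0.23], 0], [[0, 0.24, -0.27], 0], [[0, 0.3, -0.32], 0], [[0, 0.36, -0.36], 0], [[0, 0.43, -0.4], 0], [[0, 0.49, -0.44], 0], [[0, 0.56, -0.47], 0], [[0, 0.63, -0.49], 0]]
[[[0, 0.07, -0.02], 0], [[0, 0.14, -0.04], 0], [[0, 0.21, -0.06], 0], [[0, 0.29, -0.06], 0], [[0, 0.36, -0.07], 0], [[0, 0.44, -0.07], 0], [[0, 0.51, -0.07], 0], [[0, 0.58, -0.06], 0], [[0, 0.66, -0.05], 0], [[0, 0.73, -0.03], 0], [[0, 0.8, -0.01], 0]]
[[[0, 0.07, 0.02], 0], [[0, 0.14, 0.05], 0], [[0, 0.2, 0.09], 0], [[0, 0.27, 0.12], 0], [[0, 0.33, 0.16], 0], [[0, 0.39, 0.21], 0], [[0, 0.45, 0.25], 0], [[0, 0.5, 0.3], 0], [[0, 0.55, 0.36], 0], [[0, 0.6, 0.41], 0], [[0, 0.64, 0.47], 0]]
```

>>> servo_tool(rows=[[[0,0.04,-0.06],0],[[0,0.09,-0.12],0],[[0,0.14,-0.17],0],[[0,0.19,-0.23],0],[[0,0.24,-0.27],0],[[0,0.3,-0.32],0],[[0,0.36,-0.36],0],[[0,0.43,-0.4],0],[[0,0.49,-0.44],0],[[0,0.56,-0.47],0],[[0,0.63,-0.49],0]])

```text
time: 18.15
tool_pos: [0.493, 0.227, 0.1886]
ee_rot: [-3.132, -0.001, 1.581]
wrist_force: [-11.9, 2.0, 10.1]
width: 0.0128
```

>>> servo_tool(rows=[[[0,0.07,-0.02],0],[[0,0.14,-0.04],0],[[0,0.21,-0.05],0],[[0,0.29,-0.05],0],[[0,0.36,-0.06],0],[[0,0.44,-0.06],0],[[0,0.51,-0.05],0],[[0,0.58,-0.04],0],[[0,0.66,-0.03],0],[[0,0.73,-0.01],0],[[0,0.8,0.01],0]])

```text
time: 19.07
tool_pos: [0.5606, 0.2264, 0.1863]
ee_rot: [-3.139, 0.001, 1.579]
wrist_force: [-4.5, -0.6, 2.7]
width: 0.013
```

>>> servo_tool(rows=[[[0,0.07,0.02],0],[[0,0.14,0.05],0],[[0,0.2,0.09],0],[[0,0.27,0.12],0],[[0,0.33,0.16],0],[[0,0.39,0.21],0],[[0,0.45,0.25],0],[[0,0.5,0.3],0],[[0,0.55,0.36],0],[[0,0.6,0.41],0],[[0,0.66,0.47],0],[[0,0.68,0.48],0]])

```text
time: 20.07
tool_pos: [0.6121, 0.2261, 0.1483]
ee_rot: [-3.13, 0.002, 1.579]
wrist_force: [-21.6, -6.2, 15.8]
width: 0.0134
```

```bash
python3 go.py .614 .227 .15 1.571; python3 - <<'E'
from h import *
snap('scene','scene11.png'); crop('scene11.png',170,310,190,330,4,'c12.png')
E
```

```text
pos [0.6121 0.2261 0.1483] yaw 1.5788 j [0.27 0.34 1.18 0.   1.63 0.26] F [-21.6  -6.2  15.8] w 0.0134 t 20.07
units [ 0.011  0.024 -0.021] turn 0.005
```

View pics/c12.png

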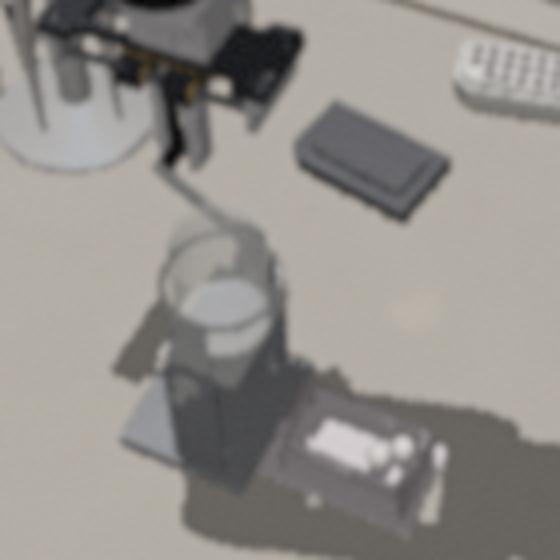

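>>> servo_tool(rows=[[[0,-0.02,-0.02],0],[[0,-0.02,-0.02],0],[[0,-0.02,-0.02],0],[[0,-0.02,-0.02],0],[[0,-0.02,-0.02],0],[[0,-0.02,-0.02],0],[[0,-0.02,-0.02],0]], grip=-1)

```text
time: 20.7
tool_pos: [0.6152, 0.2272, 0.1485]
ee_rot: [3.141, -0.0, 1.579]
wrist_force: [0.5, -0.2, 0.2]
width: 0.0564
```

>>> servo_tool(rows=[[[0,0,-0.3],0],[[0,0,-0.7],0],[[0,0,-1],0],[[0,0,-1],0]])

```text
time: 21.03
tool_pos: [0.6174, 0.2278, 0.2362]
ee_rot: [3.129, -0.003, 1.579]
wrist_force: [0.6, 0.0, 1.3]
width: 0.0834
```

>>> servo_tool(rows=[[[0,-0.3,-0.3],0],[[0,-0.8,-0.7],0],[[0,-1,-0.7],0],[[0,-1,-0.7],0]])

```text
time: 21.37
tool_pos: [0.5328, 0.2273, 0.2891]
ee_rot: [3.136, -0.003, 1.581]
wrist_force: [0.2, 0.2, 1.0]
width: 0.0942
```

```bash
python3 go.py .42 .227 .3 3.13; python3 - <<'E'
from h import *
snap('wrist','wrist12.png');d=load('wrist12.png')
print([proj(d,p).round(1) for p in [(.614,.207,.169),(.614,.257,.169)]])
snap('scene','scene12.png');crop('scene12.png',170,310,190,330,4,'c12.png')
E
```

```text
pos [0.5328 0.2273 0.2891] yaw 1.5806 j [0.3  0.15 1.14 0.   1.85 0.3 ] F [0.2 0.2 1. ] w 0.0942 t 21.37
units [ 0.01  -1.41  -0.136] turn -0.986
[array([331.3, 207.9]), array([335. , 160.4])]
```

View pics/wrist12.png

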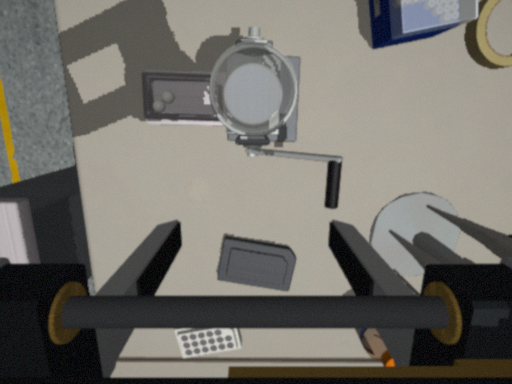

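View pics/c12.png

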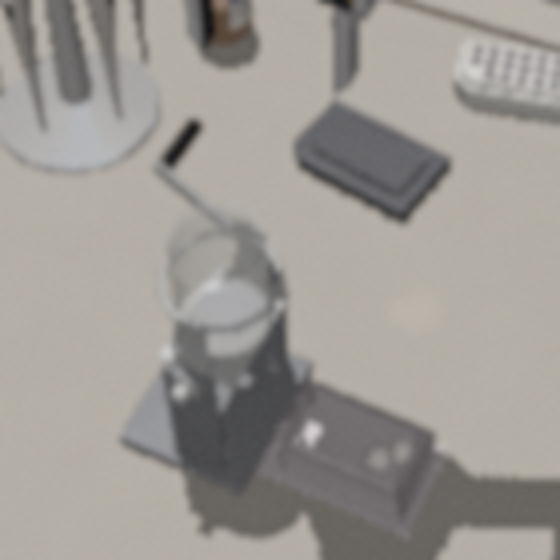

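>>> servo_tool(rows=[[[0,-0.4,0],-0.08],[[0,-0.8,0],-0.16],[[0.2,-1,0],-0.24],[[0.5,-1,0],-0.32],[[0.8,-1,0],-0.4],[[0.8,-1,0],-0.48],[[0.8,-1,0],-0.56],[[0.8,-1,0],-0.64],[[0.8,-1,0],-0.72],[[0.8,-1,0],-0.8],[[0.8,-1,0],-0.88],[[0.8,-1,0],-0.94]])

```text
time: 22.47
tool_pos: [0.4552, 0.2897, 0.2819]
ee_rot: [-3.139, -0.003, 3.06]
wrist_force: [-0.8, 1.5, -0.0]
width: 0.0937
```

```bash
python3 go.py .4 .323 .18 3.126
```

```text
pos [0.4552 0.2897 0.2819] yaw 3.0603 j [ 0.46  0.06  1.24 -0.    1.84 -1.03] F [-0.8  1.5 -0. ] w 0.0937 t 22.47
units [0.721 0.359 1.274] turn -0.042
```

>>> servo_tool(rows=[[[0.4,0.3,0],-0.04],[[0.75,0.36,0],-0.04],[[0.75,0.36,0.4],-0.04],[[0.75,0.36,0.8],-0.04],[[0.75,0.36,0.9],-0.04],[[0.75,0.36,0.9],-0.04]])

```text
time: 22.97
tool_pos: [0.3957, 0.3225, 0.2075]
ee_rot: [-3.136, -0.008, 3.118]
wrist_force: [-0.4, -0.2, -0.4]
width: 0.0939
```

```bash
python3 go.py .4344 .323 .1 3.126; python3 - <<'E'
from h import *
snap('wrist','wrist13.png')
E
```

```text
pos [0.3957 0.3225 0.2075] yaw 3.1177 j [ 0.57  0.01  1.45 -0.    1.69 -0.97] F [-0.4 -0.2 -0.4] w 0.0939 t 22.97
units [-0.483  0.018  1.343] turn -0.005
```

View pics/wrist13.png

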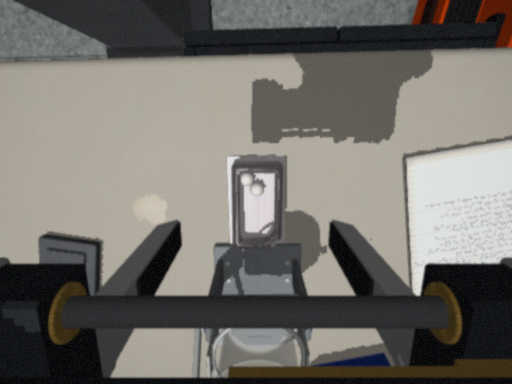

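>>> servo_tool(rows=[[[-0.2,0.03,0.3],-0.005],[[-0.48,0.03,0.6],-0.005],[[-0.48,0.03,1],-0.005],[[-0.48,0.03,1],-0.005],[[-0.48,0.03,1],-0.005]])

```text
time: 23.43
tool_pos: [0.4357, 0.3248, 0.1324]
ee_rot: [-3.14, -0.002, 3.125]
wrist_force: [-0.4, 0.7, 0.2]
width: 0.0937
```

```bash
python3 go.py .4344 .3235 .0105 3.126
```

```text
pos [0.4357 0.3248 0.1324] yaw 3.125 j [ 0.54  0.1   1.5   0.    1.54 -1.02] F [-0.4  0.7  0.2] w 0.0937 t 23.43
units [ 0.015 -0.016  1.524] turn -0.001
```

>>> servo_tool(rows=[[[0.01,0,0.3],0],[[0.01,0,0.6],0],[[0.01,0,0.9],0],[[0.01,0,0.9],0]])

```text
time: 23.77
tool_pos: [0.4335, 0.3246, 0.0593]
ee_rot: [-3.14, -0.003, 3.126]
wrist_force: [-0.6, 0.0, -0.5]
width: 0.0938
```

>>> servo_tool(rows=[[[0,0,0.2],0],[[0,0,0.4],0],[[0,0,0.58],0],[[0,0,0.6],0],[[0,0,0.6],0],[[0,0,0.6],0]])

```text
time: 24.27
tool_pos: [0.4364, 0.3263, 0.0156]
ee_rot: [3.139, 0.004, 3.126]
wrist_force: [-0.9, -0.9, 0.4]
width: 0.094
```

```bash
python3 go.py .4344 .3235 .0105 3.126
```

```text
pos [0.4364 0.3263 0.0156] yaw 3.126 j [ 0.54  0.19  1.65 -0.    1.3  -1.02] F [-0.9 -0.9  0.4] w 0.094 t 24.27
units [ 0.025 -0.036  0.064] turn -0.0
```

>>> servo_tool(rows=[[[0.01,-0.03,0.03],0],[[0.01,-0.03,0.05],0],[[0.01,-0.03,0.05],0],[[0.01,-0.03,0.05],0]])

```text
time: 24.6
tool_pos: [0.434, 0.3228, 0.0091]
ee_rot: [3.141, 0.0, 3.126]
wrist_force: [0.4, 0.3, -0.5]
width: 0.0938
```

>>> servo_tool(rows=[[[0,0,0],0],[[0,0,0],0],[[0,0,0],0],[[0,0,0],0],[[0,0,0],0],[[0,0,0],0],[[0,0,0],0],[[0,0,0],0]], grip=1)

```text
time: 25.27
tool_pos: [0.4339, 0.3229, 0.0087]
ee_rot: [3.142, 0.0, 3.126]
wrist_force: [0.6, -0.1, 0.9]
width: 0.0618
```

>>> servo_tool(rows=[[[0,0,-0.05],0],[[0,0,-0.15],0],[[0,0,-0.3],0],[[0,0,-0.45],0],[[0,0,-0.6],0],[[0,0,-0.7],0],[[0,0,-0.7],0]])

```text
time: 25.85
tool_pos: [0.4357, 0.3239, 0.0683]
ee_rot: [3.138, 0.005, 3.126]
wrist_force: [0.4, 0.1, -2.1]
width: 0.0615
```

```bash
python3 go.py .41 .11 .08 2.966;python3 - <<'E'
from h import *
snap('wrist','wrist14.png')
E
```

```text
pos [0.4357 0.3239 0.0683] yaw 3.1259 j [ 0.53  0.13  1.6  -0.    1.41 -1.02] F [ 0.4  0.1 -2.1] w 0.0615 t 25.85
units [ 0.279 -2.679 -0.147] turn 0.102
```

View pics/wrist14.png

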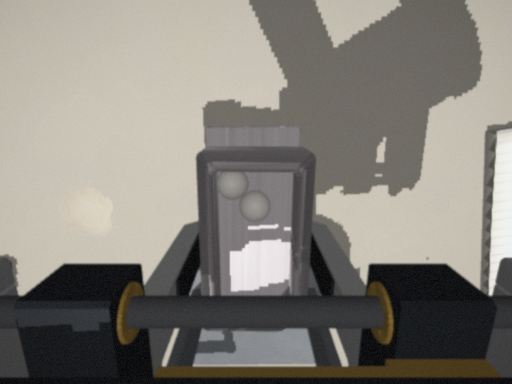

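```bash
cat > basefit.py <<'E'
from h import *
import sys
for f,(x0,x1,y0,y1) in {'wrist1.png':(225,330,85,160),'wrist2.png':(230,320,220,285),'wrist0.png':(185,310,80,170),'side1.png':(215,262,190,215),'wrist12.png':(205,310,225,300),'scene1.png':(235,290,210,250)}.items():
    d=load(f); p=d['p'].astype(float); 
    B=p.mean(2); lo,hi=np.percentile(B[y0:y1,x0:x1],[15,90]); 
    m=(B<(lo+hi)/2)&(p[...,2]>=p[...,0]-4); M=np.zeros(m.shape,np.uint8); M[y0:y1,x0:x1]=m[y0:y1,x0:x1]
    M=cv2.morphologyEx(M,cv2.MORPH_CLOSE,np.ones((3,3)))
    cs,_=cv2.findContours(M,cv2.RETR_EXTERNAL,cv2.CHAIN_APPROX_NONE); c=max(cs,key=cv2.contourArea)[:,0]
    w=np.array([ray(d,u,.014)[:2] for u in c]).astype(np.float32)
    (cx,cy),(a,b),ang=cv2.minAreaRect(w*1000); print(f,round(cx,1),round(cy,1),round(a,1),round(b,1),round(ang,1))
E
python3 basefit.py
```

```text
wrist1.png 539.7 57.4 77.4 123.2 79.9
wrist2.png 539.8 59.9 81.0 124.2 79.9
wrist0.png 539.7 57.5 77.6 123.2 80.0
side1.png 540.3 50.7 78.2 117.9 79.9
wrist12.png 540.3 60.1 81.9 123.8 80.0
scene1.png 536.2 60.7 79.8 122.8 79.0
```

```bash
python3 - <<'E'
from h import *
d=load('wrist14.png'); p=d['p'].astype(float).mean(2)
print(p[135:175,256].round().astype(int))
for v in (147,148,149): print(v,ray(d,(256,v),.0926).round(4))
for u in (197,315): print(ray(d,(u,165),.0926).round(4))
E
```

```text
[124 124 124 128 126 125 127 126 125 122 123 107  88  88  86  86  83  81
  80  81  81  82  75  76  79  79  83  96 105 105 100  98  98  97  93  85
  91 111 121 122]
147 [0.3782 0.3259 0.0926]
148 [0.3787 0.3259 0.0926]
149 [0.3792 0.3258 0.0926]
[0.387  0.295  0.0926]
[0.388  0.3564 0.0926]
```

>>> servo_tool(rows=[[[0.1,-0.2,0],0],[[0.2,-0.5,0],0],[[0.28,-0.8,0],0],[[0.28,-0.95,0],0]])

```text
time: 26.23
tool_pos: [0.4083, 0.245, 0.0636]
ee_rot: [-3.139, -0.003, 3.126]
wrist_force: [-0.6, 0.2, -1.3]
width: 0.062
```

>>> servo_tool(rows=[[[0,-0.3,-0.05],0.03],[[0,-0.6,-0.1],0.06],[[0,-0.9,-0.1],0.1],[[0,-1,-0.1],0.1]])

```text
time: 26.57
tool_pos: [0.4091, 0.1649, 0.0726]
ee_rot: [-3.141, 0.0, 2.965]
wrist_force: [0.1, -0.3, -2.4]
width: 0.0617
```

```bash
python3 go.py .54 .0577 .07 2.966
```

```text
pos [0.4091 0.1649 0.0726] yaw 2.9651 j [ 0.26 -0.09  1.82 -0.    1.42 -1.14] F [ 0.1 -0.3 -2.4] w 0.0617 t 26.57
units [-1.846 -1.032  0.032] turn -0.001
```

>>> servo_tool(rows=[[[-0.3,-0.15,0],0],[[-0.6,-0.3,0],0],[[-0.9,-0.5,0],0],[[-0.9,-0.5,0],0]])

```text
time: 26.9
tool_pos: [0.4767, 0.1128, 0.0727]
ee_rot: [-3.141, 0.003, 2.966]
wrist_force: [-1.0, 0.1, -1.8]
width: 0.0614
```

>>> servo_tool(rows=[[[-0.3,-0.15,0],0],[[-0.6,-0.3,0],0],[[-0.85,-0.45,0],0],[[-0.92,-0.52,0],0],[[-0.92,-0.52,0],0],[[-0.92,-0.52,0],0]])

```text
time: 27.4
tool_pos: [0.5377, 0.0624, 0.072]
ee_rot: [3.141, -0.002, 2.969]
wrist_force: [0.4, 0.4, -1.3]
width: 0.062
```

```bash
python3 go.py .54 .0577 .04 2.966
```

```text
pos [0.5377 0.0624 0.072 ] yaw 2.9688 j [ 0.01  0.13  1.59  0.    1.42 -1.39] F [ 0.4  0.4 -1.3] w 0.062 t 27.4
units [-0.039 -0.053  0.401] turn 0.002
```

>>> servo_tool(rows=[[[-0.03,-0.05,0.1],0],[[-0.03,-0.05,0.2],0],[[-0.03,-0.05,0.3],0],[[-0.03,-0.05,0.35],0],[[-0.03,-0.05,0.35],0],[[-0.03,-0.05,0.35],0]])

```text
time: 27.9
tool_pos: [0.5395, 0.0577, 0.044]
ee_rot: [-3.141, -0.001, 2.969]
wrist_force: [0.1, -1.2, -1.3]
width: 0.0618
```

```bash
python3 go.py .54 .0577 .0197 2.966; python3 - <<'E'
from h import *
snap('side','side15.png'); crop('side15.png',200,280,170,230,8,'c14.png')
E
```

```text
pos [0.5395 0.0577 0.044 ] yaw 2.9692 j [ 0.    0.16  1.62  0.    1.37 -1.4 ] F [ 0.1 -1.2 -1.3] w 0.0618 t 27.9
units [-0.006  0.001  0.304] turn 0.002
```

View pics/c14.png

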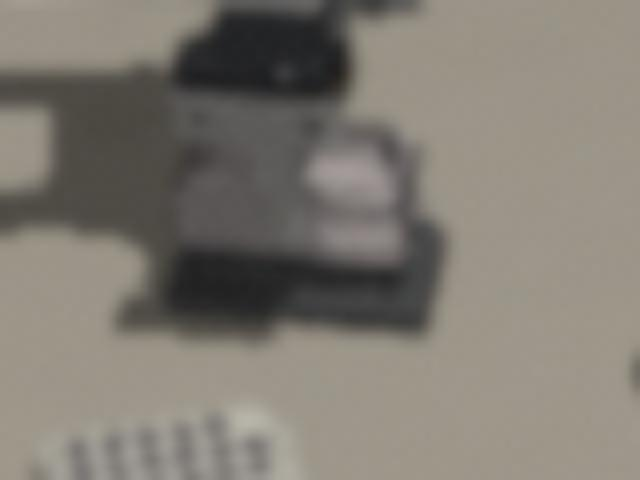

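>>> servo_tool(rows=[[[-0.01,0,0.08],0],[[-0.01,0,0.16],0],[[-0.01,0,0.21],0],[[-0.01,0,0.24],0],[[-0.01,0,0.27],0],[[-0.01,0,0.29],0],[[-0.01,0,0.29],0]])

```text
time: 28.53
tool_pos: [0.5407, 0.0573, 0.0211]
ee_rot: [-3.142, -0.001, 2.969]
wrist_force: [-0.6, -0.7, -1.9]
width: 0.0613
```

```bash
python3 go.py .54 .0577 .0197 2.966
```

```text
pos [0.5407 0.0573 0.0211] yaw 2.9688 j [ 0.    0.18  1.64  0.    1.32 -1.4 ] F [-0.6 -0.7 -1.9] w 0.0613 t 28.53
units [0.009 0.004 0.017] turn 0.002
```

>>> servo_tool(rows=[[[0,0,0.02],0],[[0,0,0.02],0],[[0,0,0.02],0]])

```text
time: 28.78
tool_pos: [0.541, 0.0573, 0.02]
ee_rot: [3.142, 0.0, 2.969]
wrist_force: [0.3, -0.3, -1.8]
width: 0.0614
```

>>> servo_tool(rows=[[[0,0,0],0],[[0,0,0],0],[[0,0,0],0],[[0,0,0],0],[[0,0,0],0],[[0,0,0],0]], grip=-1)

```text
time: 29.28
tool_pos: [0.541, 0.0573, 0.0201]
ee_rot: [3.142, 0.0, 2.969]
wrist_force: [0.2, 0.3, -0.2]
width: 0.0939
```

>>> servo_tool(rows=[[[0,0,-0.3],0],[[0,0,-0.7],0],[[0,0,-1],0],[[0,0,-1],0]])

```text
time: 29.62
tool_pos: [0.5448, 0.0573, 0.1064]
ee_rot: [3.14, 0.012, 2.969]
wrist_force: [0.9, 0.4, 1.4]
width: 0.0941
```

>>> servo_tool(rows=[[[0,0,-0.5],0],[[0,0,-1],0],[[0,0,-1],0],[[0,0,-1],0]])

```text
time: 29.95
tool_pos: [0.5426, 0.0573, 0.1826]
ee_rot: [3.141, 0.006, 2.969]
wrist_force: [0.9, -0.4, 0.1]
width: 0.0938
```

```bash
python3 go.py .54 .0577 .0197 2.966; python3 - <<'E'
from h import *
snap('wrist','wrist16.png');snap('side','side16.png'); crop('side16.png',200,280,170,230,8,'c14.png')
E
```

```text
pos [0.5426 0.0573 0.1826] yaw 2.9688 j [ 0.    0.08  1.43 -0.    1.63 -1.4 ] F [ 0.9 -0.4  0.1] w 0.0938 t 29.95
units [ 3.200e-02 -1.000e-03  2.037e+00] turn 0.002
```

View pics/wrist16.png

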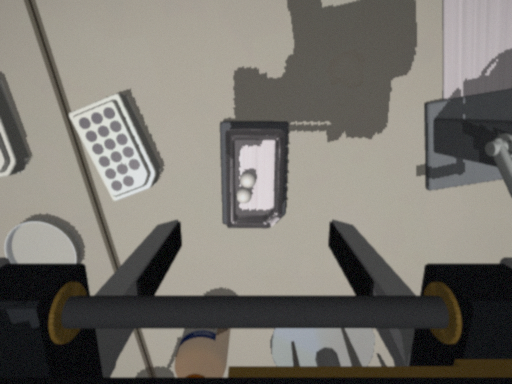

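View pics/c14.png

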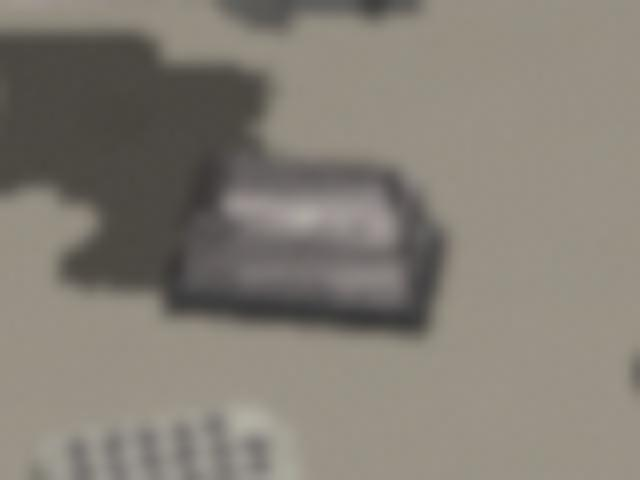

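```bash
python3 go.py .456 -.079 .22 3.36
```

```text
pos [0.5403 0.0573 0.1785] yaw 2.9688 j [ 0.    0.08  1.43  0.    1.63 -1.4 ] F [-0.2 -0.1 -1.1] w 0.0937 t 30.05
units [ 0.745 -1.859 -0.519] turn -0.249
```

>>> servo_tool(rows=[[[0.2,-0.4,-0.25],-0.06],[[0.4,-0.9,-0.5],-0.12],[[0.4,-0.95,-0.5],-0.18],[[0.4,-0.95,-0.5],-0.25],[[0.4,-0.95,-0.5],-0.25]])

```text
time: 30.47
tool_pos: [0.4953, -0.0127, 0.2179]
ee_rot: [3.14, -0.003, -2.922]
wrist_force: [0.1, -0.6, -0.9]
width: 0.094
```

```bash
python3 go.py .456 -.079 .22 3.36
```

```text
pos [ 0.4953 -0.0127  0.2179] yaw 3.3616 j [-0.14 -0.03  1.47  0.    1.71 -1.93] F [ 0.1 -0.6 -0.9] w 0.094 t 30.47
units [ 0.66  -0.701 -0.026] turn 0.001
```

>>> servo_tool(rows=[[[0.3,-0.35,0],0],[[0.66,-0.7,0],0],[[0.66,-0.7,0],0],[[0.66,-0.7,0],0]])

```text
time: 30.8
tool_pos: [0.4559, -0.0788, 0.218]
ee_rot: [3.14, -0.003, -2.927]
wrist_force: [0.4, -0.2, 0.0]
width: 0.0941
```

```bash
python3 go.py .456 -.079 .22 3.36; python3 - <<'E'
from h import *
snap('wrist','wrist17.png'); crop('wrist17.png',190,330,90,230,4,'c15.png')
E
```

```text
pos [ 0.4559 -0.0788  0.218 ] yaw 3.3564 j [-0.29 -0.11  1.54  0.    1.71 -2.08] F [ 0.4 -0.2  0. ] w 0.0941 t 30.8
units [-0.    -0.002 -0.025] turn -0.002
```

View pics/wrist17.png

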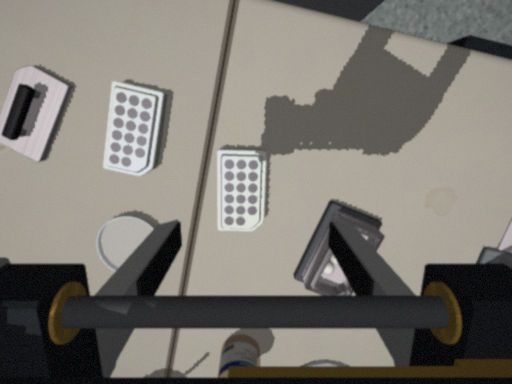

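View pics/c15.png

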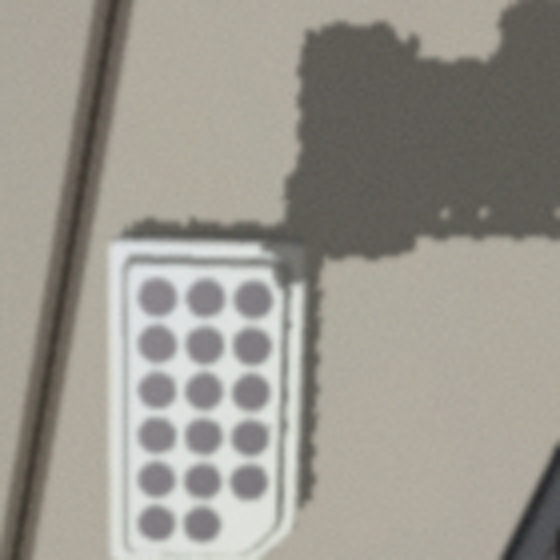

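```bash
cat > plate.py <<'E'
from h import *
import sys
f=sys.argv[1]; x0,x1,y0,y1=map(int,sys.argv[2:6]); z=float(sys.argv[6]); th=float(sys.argv[7])
d=load(f); B=d['p'].astype(float).min(2); M=np.zeros(B.shape,np.uint8); M[y0:y1,x0:x1]=(B[y0:y1,x0:x1]>th)
M=cv2.morphologyEx(M,cv2.MORPH_CLOSE,np.ones((9,9)))
cs,_=cv2.findContours(M,cv2.RETR_EXTERNAL,cv2.CHAIN_APPROX_NONE); c=max(cs,key=cv2.contourArea)[:,0]
print('bbox',c.min(0),c.max(0))
w=np.array([ray(d,u,z)[:2] for u in c]).astype(np.float32)*1000
(cx,cy),(a,b),ang=cv2.minAreaRect(w); 
if a<b: a,b=b,a; ang-=90
print('ctr',round(cx,1),round(cy,1),'LW',round(a,1),round(b,1),'yaw',round(np.radians(((ang+90)%180)-90),3))
E
python3 plate.py wrist17.png 205 280 135 240 .022 180;python3 plate.py wrist17.png 205 280 135 240 .022 195; python3 -c "
from h import *
p=load('wrist17.png')['p'];print(p[190,205:280].min(1),p[100,280])"
```

```text
bbox [217 150] [265 231]
ctr 483.1 -91.0 LW 107.2 60.6 yaw 0.184
bbox [217 151] [264 230]
ctr 483.0 -91.2 LW 106.2 60.1 yaw 0.184
[137 153 158 159 159 158 159 161 162 158 162 168 194 211 219 201 186 206
 218 216 188 158 142 133 131 135 145 164 194 213 217 203 173 143 131 128
 129 129 141 164 200 219 214 183 149 133 127 126 125 126 130 163 198 216
 204 153 154 199 211 182 134  97  90 103 144 157 159 157 157 159 159 158
 159 158 160] [95 91 86]
```

```bash
python3 go.py .483 -.091 .1 3.3256
```

```text
pos [ 0.4565 -0.078   0.2182] yaw 3.3587 j [-0.29 -0.11  1.54  0.    1.71 -2.08] F [-0.3  0.3  0.4] w 0.094 t 30.85
units [-0.288 -0.23   1.478] turn 0.021
```

>>> servo_tool(rows=[[[-0.15,-0.12,0.4],0.02],[[-0.29,-0.23,0.8],0.02],[[-0.29,-0.23,1],0.02],[[-0.29,-0.23,1],0.02],[[-0.29,-0.23,1],0.02]])

```text
time: 31.27
tool_pos: [0.4832, -0.0896, 0.1382]
ee_rot: [3.139, -0.003, -2.952]
wrist_force: [-0.6, -0.9, -0.1]
width: 0.094
```

```bash
python3 go.py .483 -.091 .006 3.3256; python3 - <<'E'
from h import *
snap('wrist','wrist18.png')
E
python3 plate.py wrist18.png 190 330 120 270 .022 180
```

```text
pos [ 0.4832 -0.0896  0.1382] yaw 3.3313 j [-0.3  -0.02  1.61  0.    1.55 -2.06] F [-0.6 -0.9 -0.1] w 0.094 t 31.27
units [ 0.006 -0.017  1.653] turn 0.004
bbox [221 135] [283 238]
ctr 483.2 -91.2 LW 107.2 61.7 yaw 0.188
```

View pics/wrist18.png

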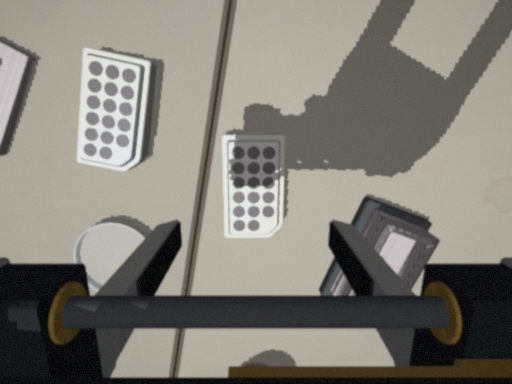

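>>> servo_tool(rows=[[[0,-0.02,0.3],0.002],[[0,-0.02,0.6],0.002],[[0,-0.02,0.9],0.002],[[0,-0.02,1],0.002],[[0,-0.02,1],0.002]])

```text
time: 31.73
tool_pos: [0.4832, -0.092, 0.0591]
ee_rot: [3.14, -0.002, -2.956]
wrist_force: [1.0, 0.5, 0.3]
width: 0.0941
```

>>> servo_tool(rows=[[[0,0,0.25],0],[[0,0,0.45],0],[[0,0,0.6],0],[[0,0,0.66],0],[[0,0,0.66],0],[[0,0,0.66],0]])

```text
time: 32.23
tool_pos: [0.4853, -0.093, 0.0089]
ee_rot: [-3.14, 0.003, -2.956]
wrist_force: [0.7, 0.3, 0.7]
width: 0.0941
```

```bash
python3 go.py .483 -.091 .004 3.3296
```

```text
pos [ 0.4853 -0.093   0.0089] yaw 3.327 j [-0.3   0.09  1.77  0.    1.28 -2.06] F [0.7 0.3 0.7] w 0.0941 t 32.23
units [0.024 0.03  0.061] turn -0.002
```

>>> servo_tool(rows=[[[0,0.01,0.04],0],[[0,0.01,0.04],0],[[0,0.01,0.04],0],[[0,0.01,0.04],0]])

```text
time: 32.57
tool_pos: [0.4841, -0.092, 0.0044]
ee_rot: [-3.141, 0.001, -2.956]
wrist_force: [-0.6, 0.4, 0.7]
width: 0.0938
```

>>> servo_tool(rows=[[[0,0,0],0],[[0,0,0],0],[[0,0,0],0],[[0,0,0],0],[[0,0,0],0],[[0,0,0],0],[[0,0,0],0],[[0,0,0],0]], grip=1)

```text
time: 33.23
tool_pos: [0.4838, -0.0918, 0.0039]
ee_rot: [3.141, 0.0, -2.956]
wrist_force: [0.1, 1.0, -0.8]
width: 0.0619
```

```bash
python3 go.py .483 -.091 .004 3.3296
```

```text
pos [ 0.4838 -0.0918  0.0039] yaw 3.3269 j [-0.3   0.09  1.78  0.    1.27 -2.06] F [ 0.1  1.  -0.8] w 0.0619 t 33.23
units [ 0.008  0.012 -0.002] turn -0.002
```

>>> servo_tool(rows=[[[0,0,-0.15],0],[[0,0,-0.4],0],[[0,0,-0.7],0],[[0,0,-1],0],[[0,0,-1],0]])

```text
time: 33.65
tool_pos: [0.4871, -0.093, 0.0891]
ee_rot: [-3.137, 0.009, -2.956]
wrist_force: [0.8, -0.4, -1.1]
width: 0.0618
```

>>> servo_tool(rows=[[[0,0.1,-0.2],0.04],[[-0.1,0.3,-0.4],0.08],[[-0.2,0.6,-0.4],0.15],[[-0.3,0.9,-0.4],0.22],[[-0.3,0.9,-0.4],0.23],[[-0.3,0.9,-0.4],0.23]])

```text
time: 34.15
tool_pos: [0.4936, -0.0159, 0.1146]
ee_rot: [-3.141, -0.002, 2.969]
wrist_force: [0.7, -0.6, -1.2]
width: 0.0616
```

```bash
python3 go.py .541 .0573 .1 2.966
```

```text
pos [ 0.4936 -0.0159  0.1146] yaw 2.9687 j [-0.15 -0.    1.64 -0.    1.5  -1.54] F [ 0.7 -0.6 -1.2] w 0.0616 t 34.15
units [-0.427  1.004  0.183] turn 0.002
```

>>> servo_tool(rows=[[[-0.2,0.3,0],0],[[-0.3,0.6,0],0],[[-0.4,0.9,0.1],0],[[-0.42,1,0.15],0],[[-0.42,1,0.18],0],[[-0.42,1,0.18],0]])

```text
time: 34.65
tool_pos: [0.54, 0.0551, 0.0998]
ee_rot: [-3.14, -0.003, 2.966]
wrist_force: [0.5, -0.5, -0.8]
width: 0.0619
```

```bash
python3 go.py .541 .0573 .06 2.966
```

```text
pos [0.54   0.0551 0.0998] yaw 2.9663 j [-0.    0.12  1.55 -0.    1.48 -1.4 ] F [ 0.5 -0.5 -0.8] w 0.0619 t 34.65
units [-0.007  0.029  0.497] turn 0.0
```

>>> servo_tool(rows=[[[-0.01,0.03,0.1],0],[[-0.01,0.03,0.2],0],[[-0.01,0.03,0.3],0],[[-0.01,0.03,0.4],0],[[-0.01,0.03,0.45],0],[[-0.01,0.03,0.45],0],[[-0.01,0.03,0.45],0]])

```text
time: 35.23
tool_pos: [0.5422, 0.0582, 0.0651]
ee_rot: [-3.141, -0.001, 2.966]
wrist_force: [0.9, -0.5, -1.2]
width: 0.0618
```

```bash
python3 go.py .541 .0573 .048 2.966; python3 - <<'E'
from h import *
snap('side','side19.png'); crop('side19.png',200,280,170,230,8,'c14.png')
E
```

```text
pos [0.5422 0.0582 0.0651] yaw 2.9655 j [ 0.    0.15  1.59 -0.    1.41 -1.39] F [ 0.9 -0.5 -1.2] w 0.0618 t 35.23
units [ 0.012 -0.014  0.214] turn -0.0
```

View pics/c14.png

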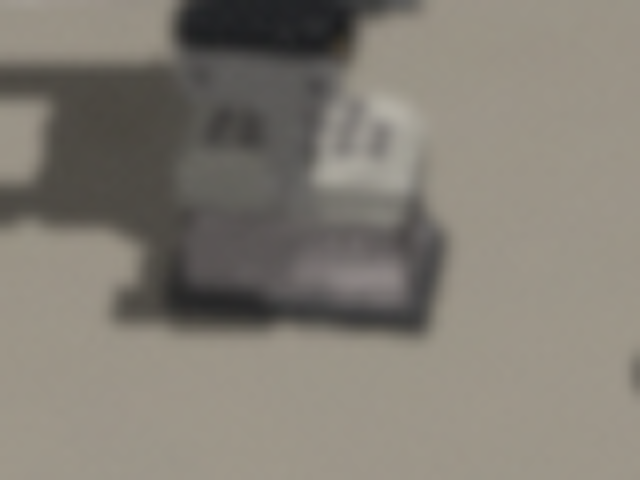

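>>> servo_tool(rows=[[[0.01,-0.01,0.07],0],[[0.01,-0.01,0.12],0],[[0.01,-0.01,0.15],0],[[0.01,-0.01,0.17],0],[[0.01,-0.01,0.19],0],[[0.01,-0.01,0.21],0],[[0.01,-0.01,0.21],0]])

```text
time: 35.87
tool_pos: [0.5413, 0.0577, 0.0484]
ee_rot: [-3.142, -0.0, 2.966]
wrist_force: [0.5, -0.2, -0.6]
width: 0.0617
```

```bash
python3 go.py .541 .0573 .048 2.966
```

```text
pos [0.5413 0.0577 0.0484] yaw 2.9657 j [ 0.    0.16  1.61  0.    1.37 -1.39] F [ 0.5 -0.2 -0.6] w 0.0617 t 35.87
units [ 0.003 -0.006  0.004] turn -0.0
```

Down at the seated height without force; release.

>>> servo_tool(rows=[[[0,0,0.01],0],[[0,0,0.01],0],[[0,0,0.01],0],[[0,0,0.01],0],[[0,0,0.01],0],[[0,0,0.01],0],[[0,0,0.01],0]], grip=-1)

```text
time: 36.45
tool_pos: [0.5416, 0.0577, 0.048]
ee_rot: [3.142, 0.0, 2.966]
wrist_force: [-0.3, 0.5, 0.0]
width: 0.094
```

>>> servo_tool(rows=[[[0,0,-0.3],0],[[0,0,-0.7],0],[[0,0,-1],0],[[0,0,-1],0]])

```text
time: 36.78
tool_pos: [0.5451, 0.0578, 0.1345]
ee_rot: [3.139, 0.012, 2.966]
wrist_force: [1.6, 0.2, 1.3]
width: 0.0938
```

>>> servo_tool(rows=[[[0,0,-0.5],0],[[0,0,-1],0],[[0,0,-1],0],[[0,0,-1],0],[[0,0,-1],0]])

```text
time: 37.2
tool_pos: [0.5412, 0.0577, 0.2069]
ee_rot: [-3.141, -0.001, 2.966]
wrist_force: [-0.5, 0.4, -1.1]
width: 0.0939
```

```bash
python3 go.py .4367 -.2365 .22 3.12; python3 - <<'E'
from h import *
snap('wrist','wrist20.png');snap('side','side20.png'); crop('side20.png',150,290,170,310,4,'c16.png')
E
python3 plate.py wrist20.png 205 310 100 230 .066 180
```

```text
pos [0.5412 0.0577 0.2069] yaw 2.9657 j [ 0.    0.07  1.38 -0.    1.69 -1.39] F [-0.5  0.4 -1.1] w 0.0939 t 37.2
units [ 0.642 -3.849 -0.164] turn -0.098
bbox [227 147] [283 228]
ctr 547.3 56.7 LW 91.5 60.5 yaw -0.175
```

View pics/wrist20.png

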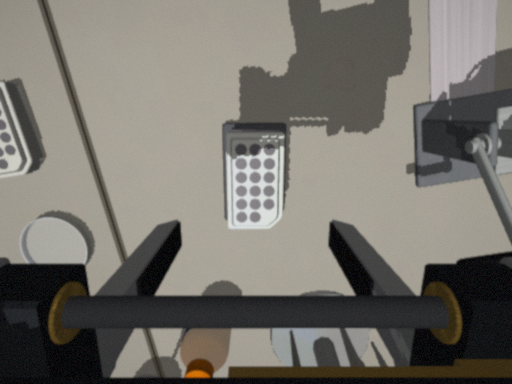

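View pics/c16.png

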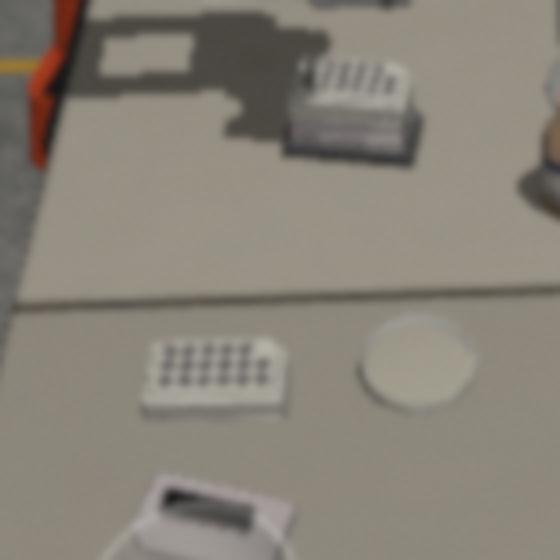

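>>> servo_tool(rows=[[[0.15,-0.45,-0.1],0],[[0.16,-0.97,-0.1],0],[[0.16,-0.97,-0.1],0]])

```text
time: 37.55
tool_pos: [0.5136, -0.0217, 0.2143]
ee_rot: [-3.137, -0.003, 2.96]
wrist_force: [0.9, -1.2, 0.4]
width: 0.0937
```

>>> servo_tool(rows=[[[0.15,-0.45,0],0],[[0.16,-0.97,0],0],[[0.16,-0.97,0],0]])

```text
time: 37.8
tool_pos: [0.487, -0.096, 0.2138]
ee_rot: [-3.138, -0.004, 2.958]
wrist_force: [0.4, 0.8, 0.4]
width: 0.0941
```

>>> servo_tool(rows=[[[0.15,-0.45,0],0],[[0.16,-0.97,0],0],[[0.16,-0.97,0],0]])

```text
time: 38.05
tool_pos: [0.4609, -0.1698, 0.2138]
ee_rot: [-3.139, -0.003, 2.958]
wrist_force: [-0.8, 1.4, 0.4]
width: 0.0939
```

>>> servo_tool(rows=[[[0.15,-0.45,0],-0.05],[[0.16,-0.95,0],-0.1],[[0.16,-0.95,0],-0.1],[[0.16,-0.95,0],-0.1]])

```text
time: 38.38
tool_pos: [0.4364, -0.238, 0.214]
ee_rot: [3.139, -0.002, 3.118]
wrist_force: [1.0, 0.0, 0.6]
width: 0.0942
```

```bash
python3 go.py .4367 -.2365 .22 3.12; python3 - <<'E'
from h import *
snap('wrist','wrist21.png')
E
python3 plate.py wrist21.png 200 330 120 250 .022 180
```

```text
pos [ 0.4364 -0.238   0.214 ] yaw 3.1185 j [-0.61 -0.03  1.47  0.    1.7  -2.16] F [1.  0.  0.6] w 0.0942 t 38.38
units [-0.004  0.019 -0.074] turn -0.001
bbox [230 132] [279 215]
ctr 436.9 -236.7 LW 106.2 60.8 yaw -0.014
```

View pics/wrist21.png

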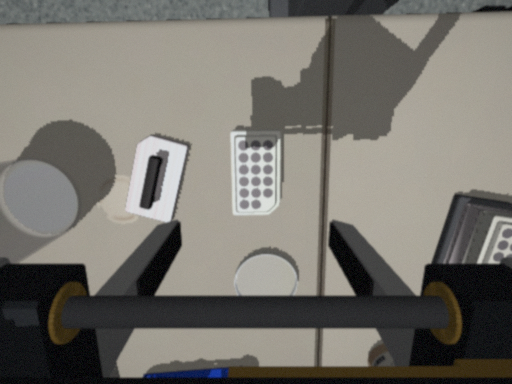

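>>> servo_tool(rows=[[[0,0.02,0.4],-0.005],[[0,0.02,0.8],-0.005],[[0,0.02,1],-0.005],[[0,0.02,1],-0.005]])

```text
time: 38.77
tool_pos: [0.435, -0.232, 0.1304]
ee_rot: [3.135, -0.008, 3.132]
wrist_force: [-1.0, 0.7, -0.1]
width: 0.0942
```

>>> servo_tool(rows=[[[0,0,0.4],0],[[0,0,0.8],0],[[0,0,0.95],0],[[0,0,0.95],0],[[0,0,0.95],0]])

```text
time: 39.18
tool_pos: [0.4377, -0.2353, 0.0607]
ee_rot: [3.142, 0.0, 3.131]
wrist_force: [0.6, 0.1, 1.3]
width: 0.094
```

```bash
python3 go.py .437 -.2367 .004 3.1276
```

```text
pos [ 0.4377 -0.2353  0.0607] yaw 3.1313 j [-0.61  0.05  1.71  0.    1.39 -2.17] F [0.6 0.1 1.3] w 0.094 t 39.18
units [ 0.009 -0.017  0.709] turn 0.002
```

>>> servo_tool(rows=[[[0,-0.01,0.25],0.002],[[0,-0.01,0.45],0.002],[[0,-0.01,0.6],0.002],[[0,-0.01,0.67],0.002],[[0,-0.01,0.69],0.002],[[0,-0.01,0.69],0.002],[[0,-0.01,0.69],0.002]])

```text
time: 39.77
tool_pos: [0.4382, -0.2373, 0.0064]
ee_rot: [-3.14, 0.003, 3.128]
wrist_force: [-0.0, -0.2, 0.4]
width: 0.0942
```

```bash
python3 go.py .437 -.2367 .004 3.1276
```

```text
pos [ 0.4382 -0.2373  0.0064] yaw 3.1275 j [-0.61  0.1   1.77  0.    1.27 -2.17] F [-0.  -0.2  0.4] w 0.0942 t 39.77
units [0.016 0.007 0.03 ] turn -0.0
```

>>> servo_tool(rows=[[[0.01,0,0.02],0],[[0.01,0,0.02],0],[[0.01,0,0.02],0]])

```text
time: 40.02
tool_pos: [0.4365, -0.2367, 0.0036]
ee_rot: [-3.141, 0.001, 3.127]
wrist_force: [0.5, -0.3, -0.7]
width: 0.0939
```

>>> servo_tool(rows=[[[0,0,0],0],[[0,0,0],0],[[0,0,0],0],[[0,0,0],0],[[0,0,0],0],[[0,0,0],0],[[0,0,0],0],[[0,0,0],0]], grip=1)

```text
time: 40.68
tool_pos: [0.4363, -0.2365, 0.0031]
ee_rot: [3.142, 0.0, 3.127]
wrist_force: [0.0, -0.7, 0.2]
width: 0.0614
```

```bash
python3 go.py .437 -.2367 .004 3.1276
```

```text
pos [ 0.4363 -0.2365  0.0031] yaw 3.1274 j [-0.61  0.1   1.77  0.    1.27 -2.17] F [ 0.  -0.7  0.2] w 0.0614 t 40.68
units [-0.009 -0.002 -0.012] turn -0.0
```

>>> servo_tool(rows=[[[0,0,-0.15],0],[[0,0,-0.4],0],[[0,0,-0.7],0],[[0,0,-1],0],[[0,0,-1],0]])

```text
time: 41.1
tool_pos: [0.4391, -0.2385, 0.0883]
ee_rot: [-3.136, 0.008, 3.128]
wrist_force: [0.5, -0.2, 0.1]
width: 0.0619
```

>>> servo_tool(rows=[[[0,0.2,-0.3],0],[[0,0.5,-0.6],0],[[0,0.9,-0.7],0],[[0,0.9,-0.7],0]])

```text
time: 41.43
tool_pos: [0.4384, -0.161, 0.1409]
ee_rot: [3.14, 0.004, 3.131]
wrist_force: [-1.1, 0.7, -0.9]
width: 0.0617
```

```bash
python3 go.py .541 .0577 .14 2.966
```

```text
pos [ 0.4384 -0.161   0.1409] yaw 3.1312 j [-0.48 -0.08  1.67  0.    1.55 -2.04] F [-1.1  0.7 -0.9] w 0.0617 t 41.43
units [-1.254  2.747  0.012] turn 0.105
```

>>> servo_tool(rows=[[[-0.2,0.4,0],0],[[-0.4,0.9,0],0],[[-0.4,0.9,0],0]])

```text
time: 41.68
tool_pos: [0.4714, -0.0876, 0.1375]
ee_rot: [3.137, -0.0, 3.134]
wrist_force: [-0.3, -0.1, -1.1]
width: 0.0618
```

>>> servo_tool(rows=[[[-0.2,0.4,0],0.05],[[-0.4,0.9,0],0.1],[[-0.4,0.9,0],0.105],[[-0.4,0.9,0],0.105]])

```text
time: 42.02
tool_pos: [0.503, -0.0201, 0.1373]
ee_rot: [-3.141, -0.003, 2.967]
wrist_force: [0.6, -0.3, 0.2]
width: 0.0616
```

```bash
python3 go.py .540 .0577 .12 2.966
```

```text
pos [ 0.503  -0.0201  0.1373] yaw 2.967 j [-0.15  0.01  1.59 -0.    1.55 -1.55] F [ 0.6 -0.3  0.2] w 0.0616 t 42.02
units [-0.287  1.038  0.217] turn 0.001
```

>>> servo_tool(rows=[[[-0.1,0.3,0],0],[[-0.2,0.6,0],0],[[-0.28,0.9,0.1],0],[[-0.28,1,0.2],0],[[-0.28,1,0.21],0],[[-0.28,1,0.21],0]])

```text
time: 42.52
tool_pos: [0.5382, 0.0518, 0.1205]
ee_rot: [-3.14, -0.004, 2.962]
wrist_force: [0.1, -0.5, -1.3]
width: 0.0618
```

```bash
python3 go.py .540 .0577 .083 2.966
```

```text
pos [0.5382 0.0518 0.1205] yaw 2.9624 j [-0.01  0.1   1.52 -0.    1.52 -1.4 ] F [ 0.1 -0.5 -1.3] w 0.0618 t 42.52
units [-0.009  0.076  0.469] turn -0.002
```

>>> servo_tool(rows=[[[-0.01,0.07,0.1],-0.002],[[-0.01,0.07,0.2],-0.002],[[-0.01,0.07,0.3],-0.002],[[-0.01,0.07,0.4],-0.002],[[-0.01,0.07,0.43],-0.002],[[-0.01,0.07,0.43],-0.002],[[-0.01,0.07,0.43],-0.002]])

```text
time: 43.1
tool_pos: [0.5412, 0.0585, 0.0877]
ee_rot: [-3.141, -0.0, 2.966]
wrist_force: [-0.0, 0.4, -1.1]
width: 0.0618
```

```bash
python3 go.py .540 .0577 .069 2.966
```

```text
pos [0.5412 0.0585 0.0877] yaw 2.9656 j [ 0.    0.13  1.56 -0.    1.45 -1.39] F [-0.   0.4 -1.1] w 0.0618 t 43.1
units [ 0.014 -0.012  0.233] turn -0.0
```

>>> servo_tool(rows=[[[0.01,-0.01,0.07],0],[[0.01,-0.01,0.12],0],[[0.01,-0.01,0.16],0],[[0.01,-0.01,0.19],0],[[0.01,-0.01,0.21],0],[[0.01,-0.01,0.23],0],[[0.01,-0.01,0.23],0]])

```text
time: 43.68
tool_pos: [0.5405, 0.058, 0.0693]
ee_rot: [-3.142, -0.0, 2.966]
wrist_force: [-0.1, -0.2, -0.8]
width: 0.0621
```

```bash
python3 go.py .540 .0577 .069 2.966
```

```text
pos [0.5405 0.058  0.0693] yaw 2.9658 j [ 0.    0.14  1.59  0.    1.41 -1.39] F [-0.1 -0.2 -0.8] w 0.0621 t 43.68
units [ 0.005 -0.005  0.004] turn -0.0
```

Seated height reached without force. Release, and go on to the lid.

>>> servo_tool(rows=[[[0,0,0.01],0],[[0,0,0.01],0],[[0,0,0.01],0],[[0,0,0.01],0],[[0,0,0.01],0],[[0,0,0.01],0],[[0,0,0.01],0]], grip=-1)

```text
time: 44.27
tool_pos: [0.5405, 0.058, 0.0688]
ee_rot: [3.142, 0.0, 2.966]
wrist_force: [-0.3, -0.1, 0.4]
width: 0.0941
```

>>> servo_tool(rows=[[[0,0,-0.3],0],[[0,0,-0.7],0],[[0,0,-1],0],[[0,0,-1],0]])

```text
time: 44.6
tool_pos: [0.5439, 0.058, 0.1553]
ee_rot: [3.14, 0.011, 2.966]
wrist_force: [1.3, -0.2, 0.6]
width: 0.0942
```

>>> servo_tool(rows=[[[0,0,-0.5],0],[[0,0,-1],0],[[0,0,-1],0],[[0,0,-1],0],[[0,0,-1],0]])

```text
time: 45.02
tool_pos: [0.5402, 0.058, 0.2277]
ee_rot: [-3.141, -0.001, 2.966]
wrist_force: [0.4, 0.4, -1.1]
width: 0.0941
```

```bash
python3 go.py .4429 -.366 .22 2.87; python3 - <<'E'
from h import *
snap('wrist','wrist22.png');snap('side','side22.png'); crop('side22.png',150,290,170,310,4,'c16.png')
E
```

```text
pos [0.5402 0.058  0.2277] yaw 2.9657 j [ 0.    0.07  1.35 -0.    1.73 -1.39] F [ 0.4  0.4 -1.1] w 0.0941 t 45.02
units [ 0.27  -5.431  0.097] turn 0.061
```

View pics/wrist22.png

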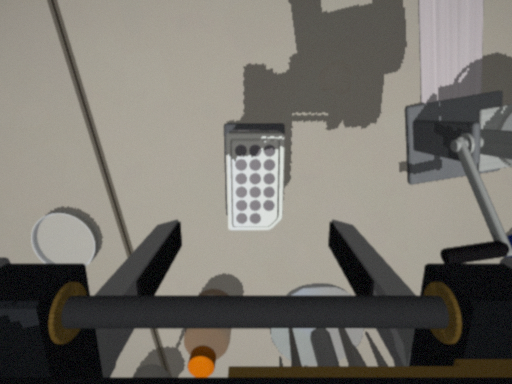

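View pics/c16.png

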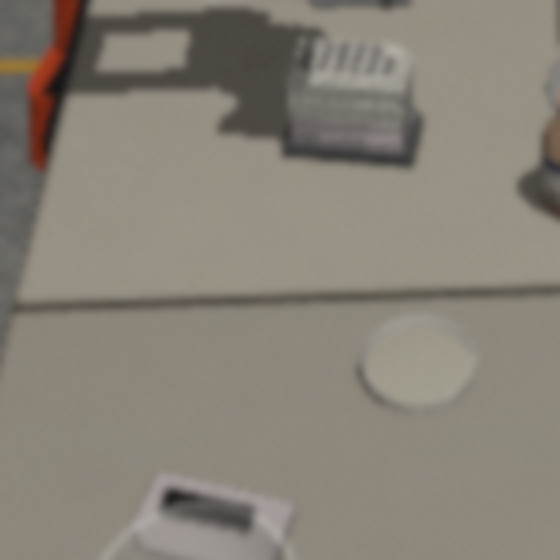

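```bash
python3 - <<'E'
from h import *
crop('side22.png',150,290,260,384,5,'c17.png')
crop('scene12.png',290,380,100,220,5,'c18.png')
d=load('wrist21.png'); print([ray(d,u,0).round(3) for u in [(40,235),(77,200)]])
E
```

```text
[array([ 0.52, -0.54,  0.  ]), array([ 0.471, -0.48 ,  0.   ])]
```

View pics/c17.png

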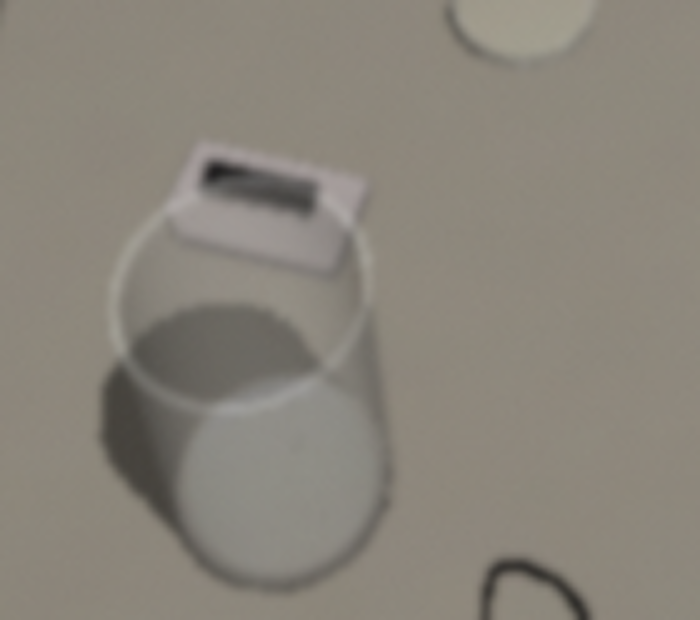

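View pics/c18.png

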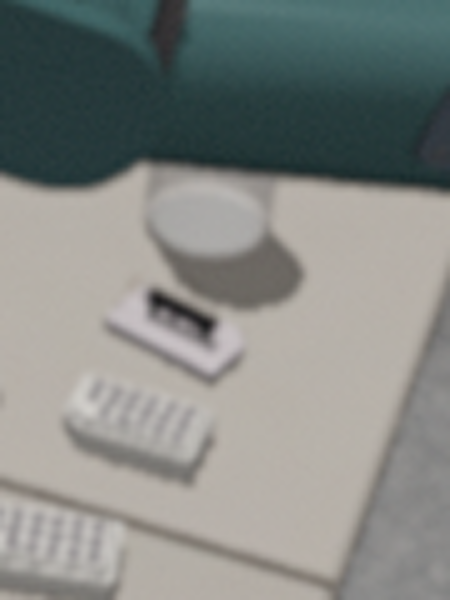

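```bash
python3 - <<'E'
from h import *
d=load('side22.png'); q=lambda u:(150+(u[0]+.5)/5-.5,260+(u[1]+.5)/5-.5)
for u in [(285,485),(180,485),(390,485),(285,590),(285,380)]: print(ray(d,q(u),0).round(3))
for z in (.1,.15,.2,.22): print(z,[ray(d,q(u),z)[:2].round(3) for u in [(243,302),(112,302),(374,302),(243,410),(243,190)]])
E
```

```text
[ 0.465 -0.524  0.   ]
[ 0.412 -0.522  0.   ]
[ 0.519 -0.526  0.   ]
[ 0.469 -0.575  0.   ]
[ 0.461 -0.467  0.   ]
0.1 [array([ 0.452, -0.481]), array([ 0.387, -0.478]), array([ 0.516, -0.483]), array([ 0.457, -0.536]), array([ 0.446, -0.417])]
0.15 [array([ 0.461, -0.511]), array([ 0.4  , -0.508]), array([ 0.521, -0.513]), array([ 0.466, -0.563]), array([ 0.455, -0.451])]
0.2 [array([ 0.47 , -0.541]), array([ 0.413, -0.538]), array([ 0.526, -0.543]), array([ 0.474, -0.589]), array([ 0.464, -0.485])]
0.22 [array([ 0.473, -0.553]), array([ 0.418, -0.55 ]), array([ 0.528, -0.555]), array([ 0.478, -0.6  ]), array([ 0.468, -0.498])]
```

>>> servo_tool(rows=[[[0.05,-0.45,0],0],[[0.05,-0.97,0],0],[[0.05,-0.97,0],0]])

```text
time: 45.37
tool_pos: [0.5211, -0.0231, 0.2264]
ee_rot: [-3.137, -0.004, 2.959]
wrist_force: [1.2, 0.7, 0.3]
width: 0.0944
```

>>> servo_tool(rows=[[[0.05,-0.45,0],0],[[0.05,-0.97,0],0],[[0.05,-0.97,0],0]])

```text
time: 45.62
tool_pos: [0.5035, -0.0989, 0.2265]
ee_rot: [-3.138, -0.004, 2.958]
wrist_force: [0.7, 0.9, 0.7]
width: 0.094
```

>>> servo_tool(rows=[[[0.05,-0.45,0],0],[[0.05,-0.97,0],0],[[0.05,-0.97,0],0]])

```text
time: 45.87
tool_pos: [0.486, -0.1744, 0.2265]
ee_rot: [-3.139, -0.004, 2.958]
wrist_force: [0.6, 1.0, -0.5]
width: 0.094
```

>>> servo_tool(rows=[[[0.05,-0.45,0],0],[[0.05,-0.97,0],0],[[0.05,-0.97,0],0]])

```text
time: 46.12
tool_pos: [0.4685, -0.2497, 0.2264]
ee_rot: [-3.14, -0.004, 2.959]
wrist_force: [0.1, 0.8, 0.2]
width: 0.0941
```

>>> servo_tool(rows=[[[0.1,-0.45,0],0.05],[[0.2,-0.97,0],0.08],[[0.2,-0.97,0],0.08],[[0.2,-0.97,0],0.08]])

```text
time: 46.45
tool_pos: [0.4403, -0.3189, 0.2268]
ee_rot: [3.14, -0.003, 2.837]
wrist_force: [0.4, 0.0, -1.1]
width: 0.0939
```

```bash
python3 go.py .4258 -.3606 .22 2.836; python3 - <<'E'
from h import *
snap('wrist','wrist23.png');crop('wrist23.png',180,320,110,240,5,'c19.png')
E
```

```text
pos [ 0.4403 -0.3189  0.2268] yaw 2.8367 j [-0.73  0.07  1.34  0.    1.73 -2.  ] F [ 0.4  0.  -1.1] w 0.0939 t 46.45
units [ 0.017 -0.551  0.086] turn 0.0
```

View pics/wrist23.png

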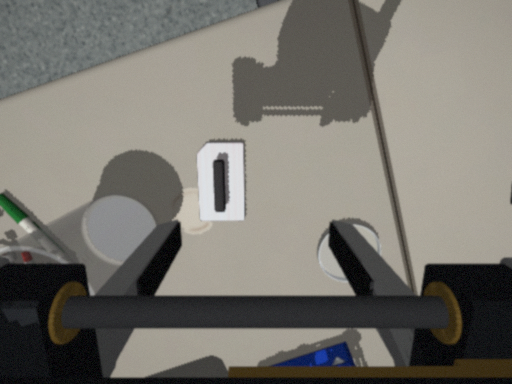

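View pics/c19.png

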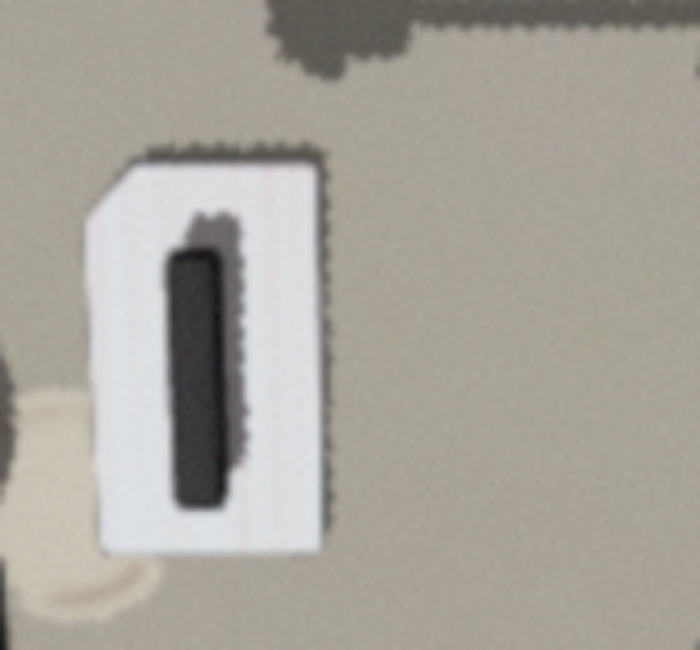

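```bash
python3 plate.py wrist23.png 190 255 135 230 .012 190; python3 - <<'E'
from h import *
d=load('wrist23.png'); q=lambda u:(180+(u[0]+.5)/5-.5,110+(u[1]+.5)/5-.5)
a,b,c,e=[ray(d,q(u),.036) for u in [(168,250),(222,250),(177,508),(228,508)]]
print(((a+b+c+e)/4).round(4), np.linalg.norm((a+b-c-e)/2).round(4),np.linalg.norm(b-a),np.linalg.norm(c-e), 'yaw',np.arctan2(*((a+b-c-e)[1::-1])).round(3))
E
```

```text
bbox [197 143] [243 220]
ctr 441.7 -367.3 LW 106.1 61.5 yaw -0.314
[ 0.4409 -0.3652  0.036 ] 0.067 0.013349239391540372 0.013183128120768666 yaw 2.836
```

>>> servo_tool(rows=[[[0.01,-0.3,0],0.003],[[0.02,-0.56,0.3],0.003],[[0.02,-0.56,0.7],0.003],[[0.02,-0.56,1],0.003],[[0.02,-0.56,1],0.003]])

```text
time: 46.92
tool_pos: [0.4245, -0.3563, 0.1418]
ee_rot: [3.135, -0.011, 2.837]
wrist_force: [-0.1, 0.1, -1.0]
width: 0.0941
```

```bash
python3 go.py .4245 -.3613 .06 2.832; python3 - <<'E'
from h import *
snap('wrist','wrist24.png')
E
```

```text
pos [ 0.4245 -0.3563  0.1418] yaw 2.8372 j [-0.8   0.13  1.45  0.    1.57 -2.07] F [-0.1  0.1 -1. ] w 0.0941 t 46.92
units [-0.019 -0.059  1.023] turn 0.003
```

View pics/wrist24.png

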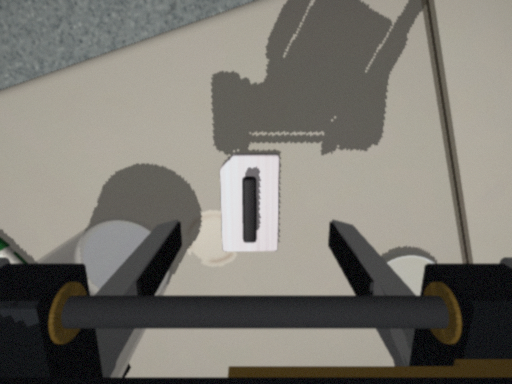

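>>> servo_tool(rows=[[[-0.02,-0.03,0.3],0.003],[[-0.02,-0.05,0.6],0.003],[[-0.02,-0.05,0.9],0.003],[[-0.02,-0.05,0.95],0.003],[[-0.02,-0.05,0.95],0.003]])

```text
time: 47.38
tool_pos: [0.4269, -0.3638, 0.0727]
ee_rot: [3.141, -0.001, 2.832]
wrist_force: [0.2, 0.9, 0.3]
width: 0.0943
```

```bash
python3 go.py .4245 -.3613 .0145 2.832; python3 - <<'E'
from h import *
snap('wrist','wrist25.png'); d=load('wrist25.png')
snap('scene','scene25.png'); crop('scene25.png',260,400,80,220,5,'c20.png')
E
```

```text
pos [ 0.4269 -0.3638  0.0727] yaw 2.8321 j [-0.81  0.18  1.54  0.    1.43 -2.07] F [0.2 0.9 0.3] w 0.0943 t 47.38
units [0.038 0.02  0.727] turn 0.0
```

View pics/wrist25.png

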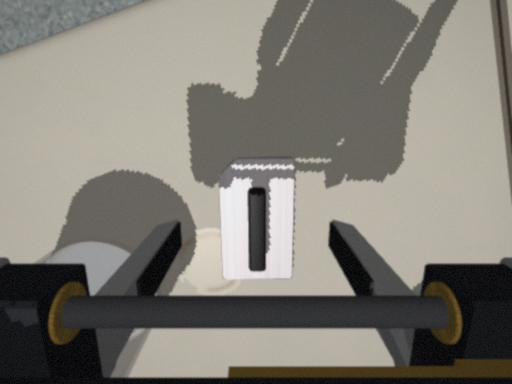

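View pics/c20.png

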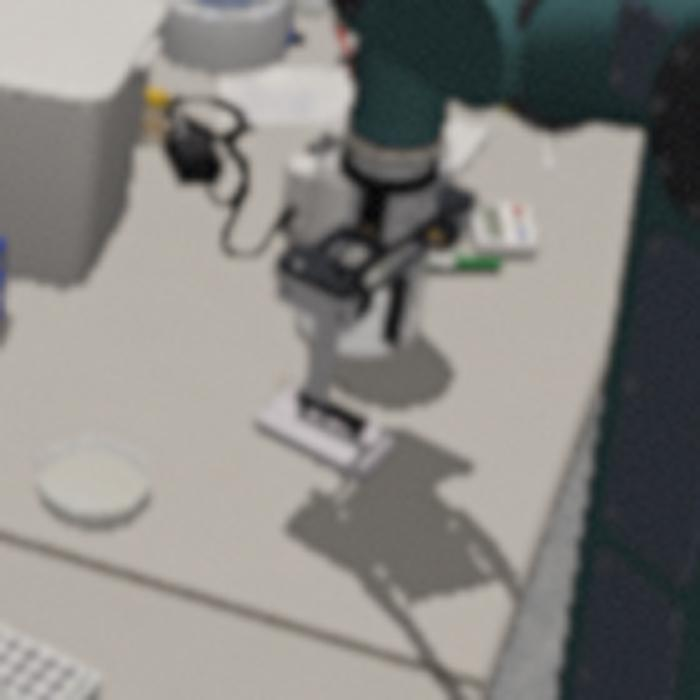

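>>> servo_tool(rows=[[[0.03,0.02,0.1],0],[[0.03,0.02,0.2],0],[[0.03,0.02,0.3],0],[[0.03,0.02,0.3],0],[[0.03,0.02,0.3],0]])

```text
time: 47.9
tool_pos: [0.4242, -0.3623, 0.0478]
ee_rot: [3.141, -0.002, 2.83]
wrist_force: [-0.6, 0.6, 0.3]
width: 0.0937
```

```bash
python3 go.py .4245 -.3613 .0145 2.832; python3 - <<'E'
from h import *
snap('side','side26.png'); crop('side26.png',150,290,250,384,5,'c20.png')
E
```

```text
pos [ 0.4242 -0.3623  0.0478] yaw 2.8304 j [-0.81  0.19  1.58  0.    1.38 -2.07] F [-0.6  0.6  0.3] w 0.0937 t 47.9
units [0.001 0.013 0.416] turn -0.001
```

View pics/c20.png

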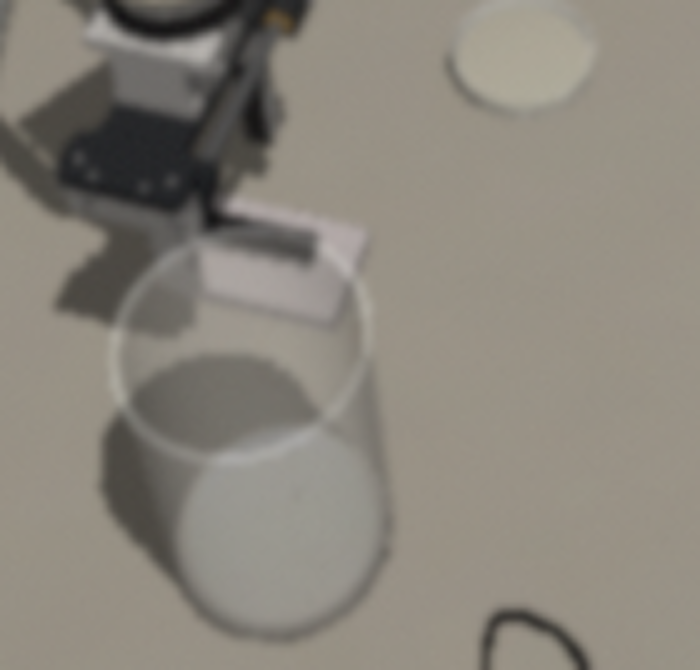

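```bash
python3 - <<'E'
from h import *
d=load('side26.png')
for z in (.145,.16): print(ray(d,(187,291),z).round(3),ray(d,(163,284),z).round(3))
E
```

```text
[ 0.425 -0.427  0.145] [ 0.361 -0.404  0.145]
[ 0.428 -0.438  0.16 ] [ 0.366 -0.415  0.16 ]
```

Body corner at about (0.43, −0.44), ~0.09 m from the beaker's axis (radius 0.057): clear. Continue down.

>>> servo_tool(rows=[[[0,0.01,0.1],0],[[0,0.01,0.2],0],[[0,0.01,0.3],0],[[0,0.01,0.38],0],[[0,0.01,0.4],0],[[0,0.01,0.4],0],[[0,0.01,0.4],0]])

```text
time: 48.53
tool_pos: [0.4249, -0.362, 0.0165]
ee_rot: [3.141, -0.0, 2.831]
wrist_force: [0.3, 0.6, 0.3]
width: 0.0939
```

```bash
python3 go.py .4245 -.3613 .0145 2.832
```

```text
pos [ 0.4249 -0.362   0.0165] yaw 2.8305 j [-0.81  0.22  1.61  0.    1.32 -2.07] F [0.3 0.6 0.3] w 0.0939 t 48.53
units [0.008 0.007 0.025] turn -0.001
```

>>> servo_tool(rows=[[[0,0,0.01],0],[[0,0,0.01],0],[[0,0,0.01],0],[[0,0,0.01],0],[[0,0,0.01],0],[[0,0,0.01],0],[[0,0,0.01],0],[[0,0,0.01],0],[[0,0,0.01],0],[[0,0,0.01],0],[[0,0,0.01],0],[[0,0,0.01],0]], grip=1)

```text
time: 49.53
tool_pos: [0.425, -0.362, 0.0159]
ee_rot: [3.142, 0.0, 2.831]
wrist_force: [-0.6, -0.0, 0.1]
width: 0.0175
```

>>> servo_tool(rows=[[[0,0,0],0],[[0,0,0],0],[[0,0,0],0],[[0,0,0],0],[[0,0,0],0],[[0,0,0],0],[[0,0,0],0]])

```text
time: 50.12
tool_pos: [0.425, -0.362, 0.0159]
ee_rot: [3.142, 0.0, 2.831]
wrist_force: [1.3, 0.3, -0.2]
width: 0.0135
```

```bash
python3 go.py .4245 -.3613 .0145 2.832
```

```text
pos [ 0.425  -0.362   0.0159] yaw 2.8306 j [-0.81  0.22  1.61  0.    1.31 -2.07] F [ 1.3  0.3 -0.2] w 0.0135 t 50.12
units [0.008 0.006 0.017] turn -0.001
```

>>> servo_tool(rows=[[[0,0,-0.15],0],[[0,0,-0.4],0],[[0,0,-0.7],0],[[0,0,-1],0],[[0,0,-1],0],[[0,0,-1],0],[[0,0,-1],0]])

```text
time: 50.7
tool_pos: [0.4245, -0.3616, 0.095]
ee_rot: [3.141, -0.001, 2.831]
wrist_force: [0.2, 0.4, -2.3]
width: 0.0136
```

```bash
python3 go.py .4245 -.3613 .0145 2.832; python3 - <<'E'
from h import *
snap('wrist','wrist27.png')
E
```

```text
pos [ 0.4245 -0.3616  0.095 ] yaw 2.8306 j [-0.81  0.15  1.52 -0.    1.47 -2.07] F [ 0.2  0.4 -2.3] w 0.0136 t 50.7
units [1.000e-03 3.000e-03 1.007e+00] turn -0.001
```

View pics/wrist27.png

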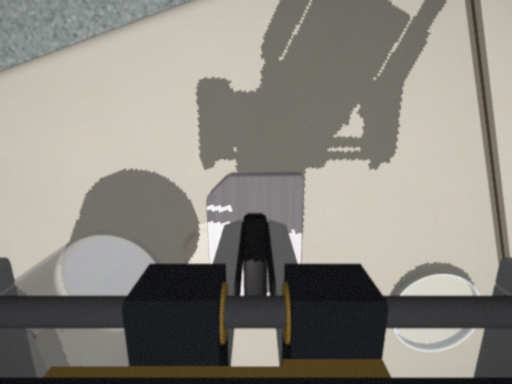

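```bash
python3 - <<'E'
from h import *
d=load('wrist27.png'); p=d['p'].astype(float).mean(2)
print(p[160:190,270].round().astype(int)); print(p[215,195:225].round().astype(int),p[215,290:315].round().astype(int))
tcp=np.array([.4245,-.3616]);psi=2.8306; tx=np.array([np.cos(psi),np.sin(psi)]);ty=np.array([np.sin(psi),-np.cos(psi)])
for z in (.079,.091):
  for u in [(240,172.5),(295,172.5),(207,230),(303.5,230),(207,205),(303.5,205)]:
    w=ray(d,u,z)[:2]-tcp; print(z,u,(w@tx*1000).round(1),(w@ty*1000).round(1))
E
```

```text
[113 110 111 111 108 113 113 111 112 114 112 108  96  90  89 102 117 122
 127 128 129 129 127 130 129 127 128 128 129 130]
[116 138 182 198 200 200 202 200 198 198 197 172 136 126 125 128 127 128
 126 128 130 132 134 132 135 133 134 132 131 129] [131 132 128 129 131 130 134 134 131 130 131 128 126 156 177 191 199 200
 200 199 200 198 200 200 201]
0.079 (240, 172.5) 36.3 -9.3
0.079 (295, 172.5) 36.4 27.1
0.079 (207, 230) -4.3 -32.7
0.079 (303.5, 230) -4.2 34.4
0.079 (207, 205) 13.9 -32.0
0.079 (303.5, 205) 13.9 33.6
0.091 (240, 172.5) 38.7 -8.7
0.091 (295, 172.5) 38.7 25.5
0.091 (207, 230) 0.5 -30.6
0.091 (303.5, 230) 0.6 32.3
0.091 (207, 205) 17.6 -30.0
0.091 (303.5, 205) 17.6 31.6
```

>>> servo_tool(rows=[[[0,0.1,-0.5],0],[[0,0.4,-1],0.05],[[0,0.7,-1],0.12],[[0,0.97,-1],0.2],[[0,0.97,-1],0.28],[[0,0.97,-1],0.36],[[0,0.97,-1],0.44],[[0,0.97,-1],0.52],[[0,0.97,-1],0.6],[[0,0.97,-1],0.68],[[0,0.97,-1],0.75],[[0,0.97,-1],0.75]])

```text
time: 51.75
tool_pos: [0.4479, -0.2875, 0.1736]
ee_rot: [-3.139, -0.003, 1.651]
wrist_force: [0.4, -0.2, -0.9]
width: 0.0134
```

```bash
python3 go.py .5579 .0545 .17 -.175
```

```text
pos [ 0.4479 -0.2875  0.1736] yaw 1.6507 j [-0.68  0.06  1.46  0.    1.62 -0.76] F [ 0.4 -0.2 -0.9] w 0.0134 t 51.75
units [4.151 1.712 0.045] turn 1.162
```

>>> servo_tool(rows=[[[0.3,0.15,0],0.08],[[0.6,0.3,0],0.16],[[0.9,0.42,0],0.24],[[1,0.42,0],0.32],[[1,0.42,0],0.4],[[1,0.42,0],0.48],[[1,0.42,0],0.56],[[1,0.42,0],0.64],[[1,0.42,0],0.72],[[1,0.42,0],0.8],[[1,0.42,0],0.86],[[1,0.42,0],0.86]])

```text
time: 52.75
tool_pos: [0.4751, -0.2054, 0.1744]
ee_rot: [-3.14, 0.002, 0.303]
wrist_force: [0.0, -0.0, -0.7]
width: 0.0135
```

```bash
python3 go.py .5579 .0545 .17 -.175
```

```text
pos [ 0.4751 -0.2054  0.1744] yaw 0.3028 j [-0.52  0.03  1.5  -0.    1.62  0.75] F [ 0.  -0.  -0.7] w 0.0135 t 52.75
units [ 1.957 -2.792  0.055] turn 0.304
```

>>> servo_tool(rows=[[[0.2,-0.3,0],0.07],[[0.4,-0.6,0],0.15],[[0.6,-0.9,0],0.23],[[0.65,-0.93,0],0.3],[[0.65,-0.93,0],0.305],[[0.65,-0.93,0],0.305]])

```text
time: 53.25
tool_pos: [0.5029, -0.119, 0.1751]
ee_rot: [3.141, 0.002, -0.171]
wrist_force: [0.7, -0.3, -1.4]
width: 0.0137
```

```bash
python3 go.py .5579 .0545 .16 -.175
```

```text
pos [ 0.5029 -0.119   0.1751] yaw 6.112 j [-0.34  0.02  1.5  -0.    1.62  1.4 ] F [ 0.7 -0.3 -1.4] w 0.0137 t 53.25
units [ 0.308 -2.254  0.189] turn 0.002
```

>>> servo_tool(rows=[[[0.05,-0.3,0],0],[[0.1,-0.7,0],0],[[0.1,-1,0],0],[[0.1,-1,0],0]])

```text
time: 53.58
tool_pos: [0.5254, -0.0392, 0.1754]
ee_rot: [-3.139, 0.001, -0.17]
wrist_force: [-0.2, -0.2, -2.1]
width: 0.0136
```

>>> servo_tool(rows=[[[0.05,-0.3,0],0],[[0.1,-0.7,0],0],[[0.1,-1,0.1],0],[[0.1,-1,0.18],0],[[0.1,-1,0.18],0]])

```text
time: 54.0
tool_pos: [0.5462, 0.0349, 0.1593]
ee_rot: [3.14, 0.004, -0.174]
wrist_force: [-0.4, -0.1, -1.6]
width: 0.0135
```

```bash
python3 go.py .5579 .0545 .13 -.175
```

```text
pos [0.5462 0.0349 0.1593] yaw 6.1093 j [-0.04  0.1   1.45 -0.    1.6   1.71] F [-0.4 -0.1 -1.6] w 0.0135 t 54.0
units [ 0.102 -0.267  0.367] turn 0.001
```

>>> servo_tool(rows=[[[0.05,-0.15,0.1],0],[[0.1,-0.26,0.2],0],[[0.1,-0.26,0.3],0],[[0.1,-0.26,0.35],0],[[0.1,-0.26,0.35],0],[[0.1,-0.26,0.35],0]])

```text
time: 54.5
tool_pos: [0.5584, 0.0541, 0.1329]
ee_rot: [3.141, 0.001, -0.178]
wrist_force: [-0.1, -0.3, -1.2]
width: 0.0137
```

```bash
python3 go.py .5579 .0545 .115 -.175; python3 - <<'E'
from h import *
snap('wrist','wrist28.png');snap('side','side28.png'); crop('side28.png',190,290,140,230,7,'c21.png');snap('scene','scene28.png'); crop('scene28.png',210,320,170,260,6,'c22.png')
E
```

```text
pos [0.5584 0.0541 0.1329] yaw 6.1054 j [-0.    0.14  1.46 -0.    1.55  1.74] F [-0.1 -0.3 -1.2] w 0.0137 t 54.5
units [-0.007 -0.004  0.224] turn -0.002
```

View pics/c21.png

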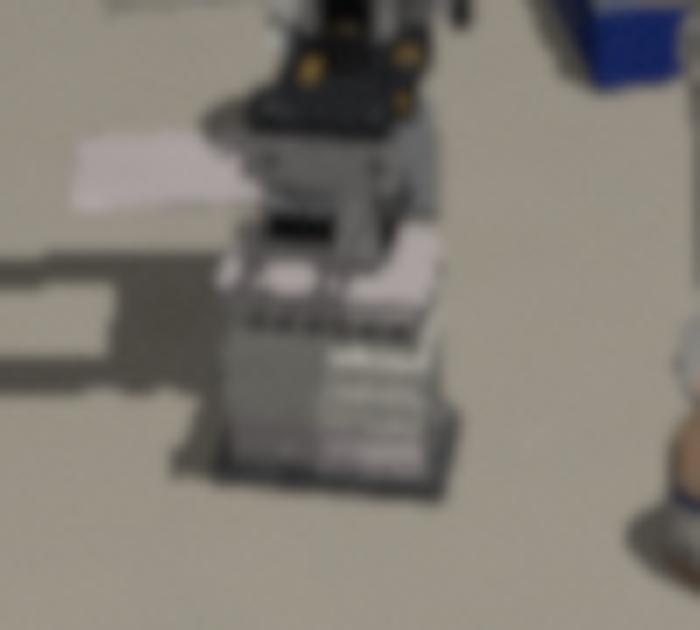

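View pics/wrist28.png

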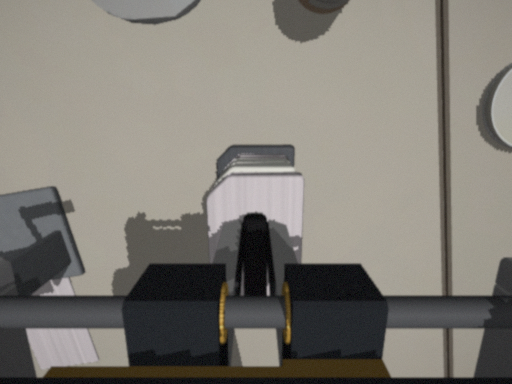

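View pics/c22.png

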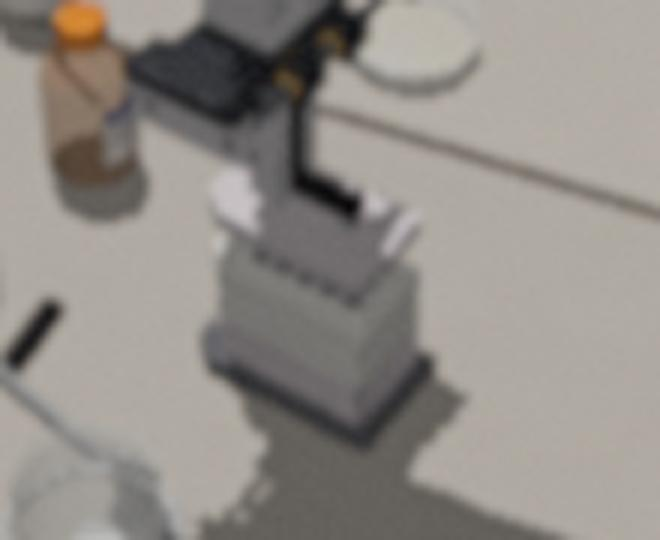

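>>> servo_tool(rows=[[[-0.005,0,0.08],-0.002],[[-0.005,0,0.16],-0.002],[[-0.005,0,0.22],-0.002],[[-0.005,0,0.26],-0.002],[[-0.005,0,0.29],-0.002],[[-0.005,0,0.31],-0.002],[[-0.005,0,0.33],-0.002],[[-0.005,0,0.33],-0.002]])

```text
time: 55.32
tool_pos: [0.5583, 0.0546, 0.1068]
ee_rot: [3.141, 0.0, -0.174]
wrist_force: [-1.1, 0.2, -0.6]
width: 0.0133
```

```bash
python3 go.py .5579 .0545 .1039 -.175
```

```text
pos [0.5583 0.0546 0.1068] yaw 6.1089 j [-0.    0.15  1.5  -0.    1.49  1.74] F [-1.1  0.2 -0.6] w 0.0133 t 55.32
units [-0.004  0.002  0.036] turn 0.0
```

>>> servo_tool(rows=[[[0,0,0.02],0],[[0,0,0.035],0],[[0,0,0.035],0],[[0,0,0.035],0]])

```text
time: 55.65
tool_pos: [0.5583, 0.0546, 0.1042]
ee_rot: [3.142, 0.0, -0.174]
wrist_force: [-0.4, 0.2, -0.7]
width: 0.0138
```

>>> servo_tool(rows=[[[0,0,0],0],[[0,0,0],0],[[0,0,0],0],[[0,0,0],0],[[0,0,0],0],[[0,0,0],0],[[0,0,0],0],[[0,0,0],0],[[0,0,0],0],[[0,0,0],0]], grip=-1)

```text
time: 56.48
tool_pos: [0.5584, 0.0546, 0.1043]
ee_rot: [-3.142, -0.0, -0.174]
wrist_force: [-0.2, -0.5, -0.2]
width: 0.0769
```

>>> servo_tool(rows=[[[0,0,-0.2],0],[[0,0,-0.5],0],[[0,0,-0.9],0],[[0,0,-1],0],[[0,0,-1],0]])

```text
time: 56.9
tool_pos: [0.5604, 0.0546, 0.188]
ee_rot: [-3.14, -0.007, -0.174]
wrist_force: [0.4, 0.1, -0.0]
width: 0.0942
```

>>> servo_tool(rows=[[[0,0,-0.5],0],[[0,0,-0.9],0],[[0,0,-0.9],0],[[0,0,-0.9],0]])

```text
time: 57.23
tool_pos: [0.559, 0.0546, 0.257]
ee_rot: [-3.141, -0.003, -0.174]
wrist_force: [0.0, -0.1, 0.6]
width: 0.0942
```

```bash
python3 go.py .5579 .0545 .1039 -.175; python3 - <<'E'
from h import *
snap('wrist','wrist29.png');snap('side','side29.png'); crop('side29.png',190,290,140,230,7,'c21.png');snap('scene','scene29.png'); crop('scene29.png',180,310,170,320,5,'c22.png')
E
```

```text
pos [0.559  0.0546 0.257 ] yaw 6.1089 j [-0.    0.11  1.25 -0.    1.78  1.74] F [ 0.  -0.1  0.6] w 0.0942 t 57.23
units [-0.013  0.004  1.913] turn 0.0
```

View pics/c21.png

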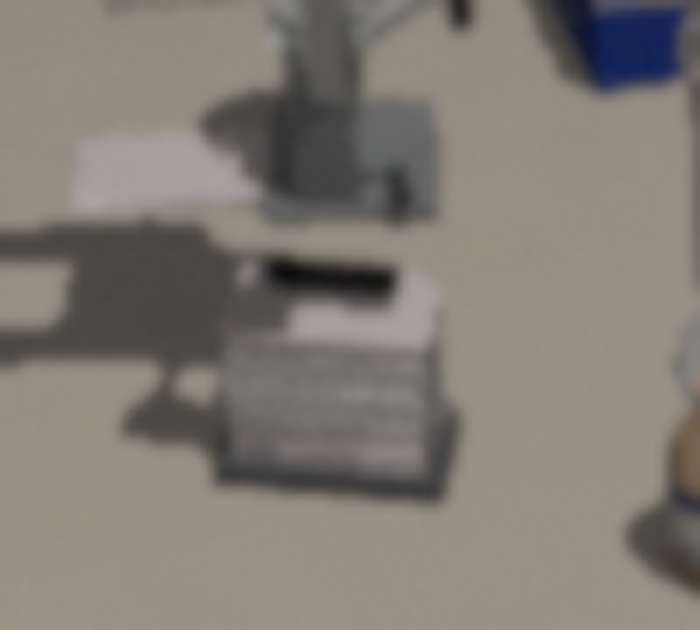

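View pics/wrist29.png

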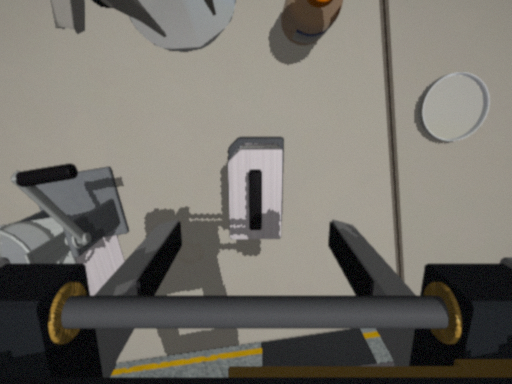

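View pics/c22.png

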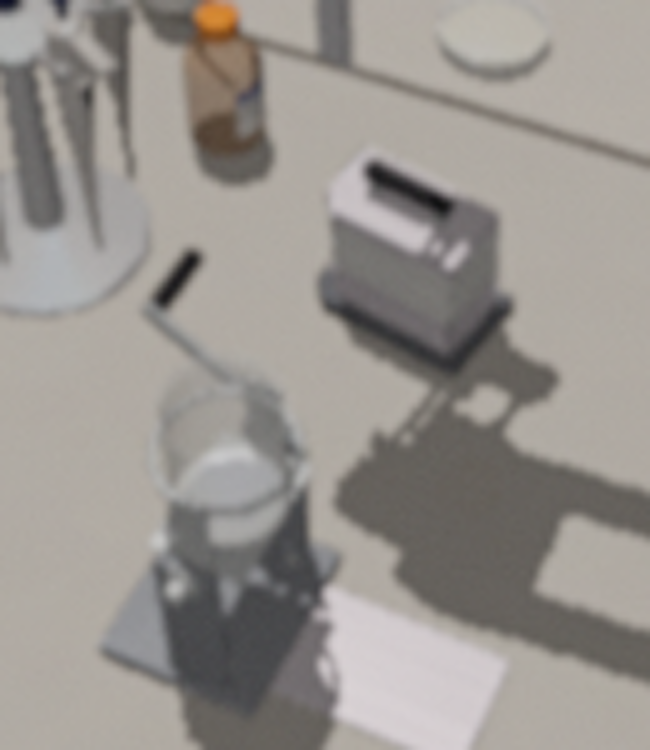

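```bash
python3 - <<'E'
from h import *
d=load('wrist29.png')
for z in (.124,): 
  w=[ray(d,u,z)[:2] for u in [(249,171),(262,171),(250,229),(261.5,229)]]; w=np.array(w); print(w.mean(0).round(4),np.linalg.norm(w[0]-w[2]),np.arctan2(*((w[0]+w[1]-w[2]-w[3])[::-1])).round(3))
for u in [(284,150),(284,237)]: print(ray(d,u,.1).round(4))
robot.close_job()
E
```

```text
[0.5421 0.0568] 0.06516657509028664 -0.169
[0.5877 0.0166 0.1   ]
[0.4847 0.0321 0.1   ]
the job is handed in; nothing more can be done
```

The full sequence was carried out and the job was handed in at about 57 s of the 210 s. No verdict is reported back, so what follows rests on my own checks.

- **Balls:** I put the tray on the thin plate and led the lever to its forward stop and back to the upright stop. Both balls (two were present) were in the tray afterwards, and the beaker was empty.
- **Stacking:** The tray, the two plates and the lid went onto the base in that order. The lid lay turned half round, so I rotated it to bring its cut corner over the base's. I saw only two plates in the scene.
- **Knocked plate:** One plate had been moved about 3 cm before I reached it. I measured it again before gripping it.

**Last checks:**
- Each piece reached its seated height within about 1 mm, with no contact force.
- The lid's bar was measured at (0.542, 0.057) m with yaw −0.169. The base is at about (0.540, 0.058) m with yaw −0.175.
- The cut corners line up and the side view shows no gaps in the stack.
- The cradle is upright, the petri dish and bottle look undisturbed, and the gripper is clear of everything.

The balls cannot be seen under the plates, so their place in the tray was last confirmed just after the tray was seated. The bar measured 65 mm long in that last view against the 68 mm given, because the pixel edges were blurred. No check failed.

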